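# Load the mixed sample bottle into the autosampler carousel

## Robot

A 7-joint arm with a two-finger parallel gripper is mounted at the origin on the work surface. World frame = base frame: x ahead of the robot, y to its left, z up, the work surface at z = 0. Lengths are in mm, angles in rad, forces in N, time in s.
With the tool pointing down it reaches from about 425 to 925 mm from the base axis. Payload 6.8 kg.
Tool frame: the origin (TCP) lies at the very end of the fingers, on their centre line; the grasp point (between the pads) lies 19 mm behind it; z points along the fingers, x is the direction in which the jaws open and shut, and the axes are right-handed (so a half turn about z gives the same grasp; the last joint's range is limited). The gripper opens to 85 mm and grips with 20 to 120 N. Pads are 22 mm wide; open, the fingers measure 114 mm over their backs; the gripper's body (76 mm by 85 mm) begins 54 mm behind the grasp point. The pads swing forward as they close: fully open they stand 13 mm farther back than shut.
Start: joints at [-0.108, 0.477, 0.022, 1.555, -0.011, 1.109, -0.083], TCP at [675.016, 0.007, 231.308] pointing down, gripper open.
Joint ranges: [-2.96, 2.96], [-0.34, 2.1], [-1.41, 1.46], [0.24, 2.44], [-1.37, 4.51], [0.17, 1.92], [-2.96, 2.96]. Speed limits (rad/s): [2.39, 2.39, 3.14, 3.14, 3.14, 3.14, 3.14].

## Interface

Orientations are given as a unit quaternion [x, y, z, w].
In Python, from workcell import ctrl, viewer, hand_in, models gives the robot as it stands. The module is installed in compiled form; this text tells all that it offers.
- The arm moves only by the tool drive_tool, never from a script. Its argument "rows" is a list of rows, each a list of 6 numbers: the shift along the tool's x, y, z in units of 40 mm (1.0 is 40 mm), then the turn, a rotation vector about the tool's x, y, z in units of 8 degrees (1.0 is 8 degrees). In form: [[tx, ty, tz, ax, ay, az], ...]. A call has exactly 8 rows; each row is the pose to reach, as a shift and turn from the pose measured when the call began, along the tool's axes at that moment; what a row does not reach only later rows make up. A row lasts 1/10 s, in which the tool goes at most 50 mm and 8.59 degrees, less where a joint would pass 70% of its speed; a pose out of reach is approached as far as the arm can. A call with a gripper value outside its range is refused whole. "jaw" is the opening in per cent of the stroke, from 0 (shut) to 100 (fully open), set as the call begins (left out, the last holds). The fingers move at their own pace and stop on an object; the grip force is fixed at half the most. Time passes only in rows, so rows that repeat a pose let the fingers close, or fill a call up. It gives the time, the measured TCP pose, the force and the opening at its end, in the units of the state.
- ctrl.sense(): the state, without advancing time (a new reading comes with each control period).
- viewer.snapshot(name): name is "scene" or "side" or "wrist"; returns the picture (384x512x3 uint8, red, green, blue); there is no depth.
- viewer.calibration(name): a dict with "K" (3x3 intrinsics, pixels), "R" (3x3) and "t" (3): a world point X has camera coordinates R X + t. Camera axes: x right, y down, z forward; pixel columns grow to the right and rows downward; lengths in mm; the calibration is good to about 2 mm. A picture is of the moment at which its call begins: read the wrist's pose just before it. calibration takes no time and is no camera call; for the wrist camera it gives the pose at the moment of the call.
- hand_in(): hands the job in, once; it reports no verdict.
Trained networks look in the newest picture that a camera, given by its name, has taken for a name from the list of things; names that differ only in an ending like _2 or _b are one class to them, and where a whole thing is asked for, a point or a joint stands for the part that bears it (a point fixed in the world has none). Each returns a list of dicts, best first, with "score" (0 to 1); they miss things now and then, are a little off and sometimes report something else, mostly with a low value. They report only what shows in the picture. A call takes as long as a camera call.
- models.find_in(camera, name): "xy" ([column, row] in pixels, amid what is visible of it).
- models.outline_of(camera, name): "mask" (384x512 bool, what is visible of it) and "xy" ([column, row] in pixels, amid what is visible of it).
The state is a dict: "clock": time; "q": joint angles; "qvel": joint speeds; "tau": joint torques, N m; "eef_pos": TCP position; "tcp_rot": TCP orientation; "force": force on the tool from outside, world axes, zero at the start; "torque": the same for the moment, N m; "width": finger opening in mm.
Only numpy, scipy, OpenCV 4.12 (cv2) and the standard library are available. Lean on these libraries where they do the work, as an engineer would, in place of code of your own. Each camera call takes 0.05 s, during which the arm holds its last target.

## Task

Turn the autosampler's carousel by the black handle on its hub until the one empty socket stands centred under the loading opening of the clear cover. Then take the sample bottle off the roller mixer, stand it upright on the bench and let go to change your grip, take it again by its cap and lower it gently through the opening, without dropping it, until it sits fully down in the empty socket. Let go, leaving the socket under the opening, and leave the beaker, the conical flask and the white dish alone.

Things in the scene. Friction and masses are not known exactly. Their poses are not given: they have to be found in the camera images.
- sampler: autosampler: fixed square casing 276 x 276 mm, 182 mm high, clear panes and cover on a white base. Origin: centre of the underside, on the bench and on the carousel's vertical axis; z up. Loading opening on its -x side (red mark). Outside its +y side, 45 mm towards +x, a white tower 60 x 50 mm, 252 mm high, whose arm (212 to 238 mm up) and needle guard reach over the cover to 70 mm from the axis.
- load_opening (a point): centre of the rectangular loading opening in the cover, at the cover's top face (182 mm above the bench), 90 mm from the carousel axis. 80 mm along the sampler's x (towards the axis), 120 mm along its y; cover 4 mm thick. Same axes as the sampler.
- carousel (a joint): turn of the carousel about its vertical axis, rad, growing counter-clockwise from above, endless. At 0 (and every 2 pi) the empty socket is exactly under the loading opening. Moderate friction (0.15 N m): it stays where it is left.
- hub_handle (a point): black bar handle on the carousel's hub, above the cover, on the axis: 56 mm long (along this point's y), 14 mm wide (its x), top 224 mm above the bench; under it a round black disc 60 mm across, top 194 mm above the bench. The point is in the bar, 212 mm above the bench. Turns with the carousel. Grip it from above across the 14 mm.
- empty_socket (a point): centre of the floor of the one empty blue socket, 50 mm above the bench, 90 mm from the axis; turns with the carousel (z up). A round collar 58 mm in inner diameter, 32 mm tall, the mouth flaring to 68 mm. Five like sockets at 60 degree steps hold the same kind of bottles (fixed), their caps 8 mm under the cover.
- mixer: fixed two-roller bottle mixer, off: base 270 (x) x 112 (y) mm, 52 mm high. Two black rollers 24 mm across along x, axes 80 mm above the bench, 19 mm either side of the middle; they do not turn. At -x an end plate 12 mm thick, 86 mm wide, 100 mm high; at +x a drive housing 50 mm long, 104 mm wide, 114 mm high; 195 mm between them. Origin: centre of the underside.
- bottle_centre (a point): loose sample bottle, amber, white cap, 120 mm long, 0.24 kg. Point on its axis, 60 mm from the underside; z along the axis to the cap. 52 mm across for the lowest 80 mm, shoulder to 96 mm, cap 36 mm across from 96 to 120 mm. Lies at first on the rollers, axis level, parallel to them, 113 mm above the bench, cap towards the mixer's -x end.
- beaker_centre (a point): bystander: glass beaker 68 mm across, 90 mm high; the point is half-way up.
- flask_centre (a point): bystander: stoppered conical flask 80 mm across at the foot, 126 mm high; the point is half-way up.
- dish_centre (a point): bystander: white porcelain dish 90 mm across, 35 mm high; the point is half-way up.

How it is judged (in metres and radians):
On the way, in this order (a step that is already met when the one before it is completed fails the run):
1. the empty socket is brought to rest under the loading opening (within 10 mm) while the bottle still lies on the mixer (horizontal distance between empty_socket and load_opening below 0.01 m and distance of bottle_centre from where it was at the start of the episode below 0.02 m and velocity of joint carousel between -0.05 and 0.05 rad/s), for 0.2 s.
2. the bottle stands upright on the bench, let go (angle between bottle_centre's own z axis and vertical below 0.1 rad and height (world z) of bottle_centre between 0.054 and 0.066 m and contact force between the fingers and bottle below 0.1 N and linear speed of bottle below 0.03 m/s), for 0.2 s.
At the end, for the whole second after the job is handed in: The bottle stands upright, cap up, fully down in the empty socket (its centre within 6 mm of the socket's axis and 55 to 64 mm above the socket floor, tilt under 0.08 rad), released and at rest, and that socket is still within 10 mm of the centre of the loading opening (horizontal distance between empty_socket and load_opening below 0.01 m and horizontal distance between bottle_centre and empty_socket below 0.006 m and z of bottle_centre in the frame of empty_socket between 0.055 and 0.064 m and angle between bottle_centre's own z axis and vertical below 0.08 rad and linear speed of bottle below 0.02 m/s and velocity of joint carousel between -0.03 and 0.03 rad/s); the robot touches nothing.
It fails at once if the beaker is shifted by more than 30 mm or tipped (distance of beaker_centre from where it was at the start of the episode above 0.03 m or angle between beaker_centre's own z axis and vertical above 0.4 rad).
It fails at once if the flask is shifted by more than 30 mm or tipped (distance of flask_centre from where it was at the start of the episode above 0.03 m or angle between flask_centre's own z axis and vertical above 0.4 rad).
It fails at once if the dish is shifted by more than 30 mm or tipped (distance of dish_centre from where it was at the start of the episode above 0.03 m or angle between dish_centre's own z axis and vertical above 0.4 rad).
It fails at once if the bottle is dropped through the opening (over 0.6 m/s there) (horizontal distance between bottle_centre and load_opening below 0.05 m and height (world z) of bottle_centre below 0.25 m and linear speed of bottle above 0.6 m/s).
It also fails if it takes over 72 s, if anything falls off the work surface, if the arm or the gripper's body presses on something with over 40 N, if the wrist force passes 120 N, or if a joint passes its speed limit or range.

## Working session

There is one attempt and no reset: what is moved stays moved. The work goes in short steps, Python scripts to look and compute and a tool call to move; the robot and the scene stay as the last step left them, time stands still between calls to the robot, and variables do not carry over. Pictures are saved under pics/ and viewed, and the job is handed in when it is done.

Besides the shell and the picture viewer there is one more tool, called as a command line: name --pt "numbers of a row" for each row, then --argument value for the rest. drive_tool: Moves the arm, as the interface text tells. Its arguments: {"type":"object","properties":{"rows":{"type":"array","items":{"type":"array","items":{"type":"number"}}},"jaw":{"type":"number"}},"required":["rows"]}

```bash
mkdir -p pics; ls
python3 - <<'E'
from workcell import ctrl, viewer, models
import cv2, numpy as np
s=ctrl.sense()
for k,v in s.items(): print(k,np.round(v,3))
for n in ["scene","side","wrist"]:
    im=viewer.snapshot(n); cv2.imwrite(f"pics/a_{n}.png",im[:,:,::-1])
    c=viewer.calibration(n); print(n,{k:np.round(v,3).tolist() for k,v in c.items()})
    np.savez(f"cal_{n}.npz",**c)
    if n!="wrist":
      for o in ["sampler","hub_handle","empty_socket","mixer","bottle_centre","beaker_centre","flask_centre","dish_centre"]:
        r=models.find_in(n,o); print(o,[(np.round(a["xy"],1).tolist(),round(float(a["score"]),2)) for a in r[:3]])
print(ctrl.sense()["clock"])
E
```

```text
pics
clock 0.0
q [-0.108  0.478  0.022  1.556 -0.012  1.109 -0.083]
qvel [ 0.001 -0.    -0.     0.    -0.001  0.     0.   ]
tau [-1.0000e-03 -5.9644e+01  1.6080e+00 -2.8119e+01  1.2000e-02  9.0000e-03
  0.0000e+00]
eef_pos [ 6.74404e+02 -1.40000e-02  2.30343e+02]
tcp_rot [ 1.    -0.    -0.001  0.   ]
force [-0.048 -0.095 -0.062]
torque [ 0.063  0.037 -0.013]
width 85.001
scene {'K': [[408.966, 0.0, 255.067], [0.0, 408.966, 191.616], [0.0, 0.0, 1.0]], 'R': [[0.856, 0.518, 0.0], [0.465, -0.768, -0.44], [-0.228, 0.377, -0.898]], 't': [-506.72, -227.302, 1849.72]}
sampler [([303.4, 148.5], 0.58)]
hub_handle []
empty_socket []
mixer [([194.9, 256.9], 0.86), ([188.7, 247.5], 0.47)]
bottle_centre [([188.4, 248.9], 0.85)]
beaker_centre [([302.9, 226.3], 0.72)]
flask_centre [([152.7, 305.7], 0.7)]
dish_centre [([282.1, 86.0], 0.73), ([301.5, 226.5], 0.17)]
side {'K': [[414.277, 0.0, 250.077], [0.0, 414.277, 193.977], [0.0, 0.0, 1.0]], 'R': [[-0.067, -0.998, 0.006], [-0.764, 0.047, -0.644], [0.642, -0.048, -0.765]], 't': [42.095, 545.837, 1192.318]}
sampler [([181.8, 201.5], 0.71)]
hub_handle [([177.3, 208.0], 0.91)]
empty_socket [([178.9, 206.5], 0.72), ([343.9, 228.0], 0.45)]
mixer [([344.4, 228.5], 0.58)]
bottle_centre [([345.6, 214.9], 0.64)]
beaker_centre []
flask_centre [([409.3, 229.1], 0.82)]
dish_centre [([86.5, 267.7], 0.7)]
wrist {'K': [[275.011, 0.0, 256.64], [0.0, 275.011, 191.62], [0.0, 0.0, 1.0]], 'R': [[1.0, 0.0, 0.0], [0.0, -0.965, 0.264], [0.0, -0.264, -0.965]], 't': [-675.194, -34.438, 377.877]}
0.95
```

View pics/a_scene.png

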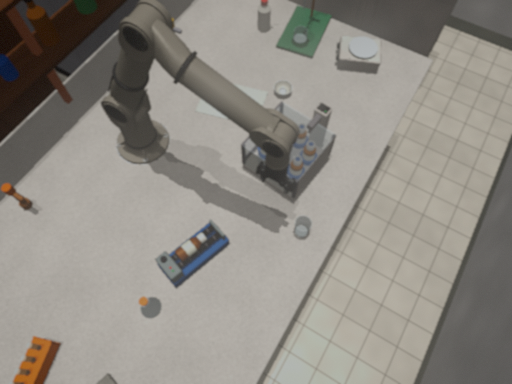

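View pics/a_side.png

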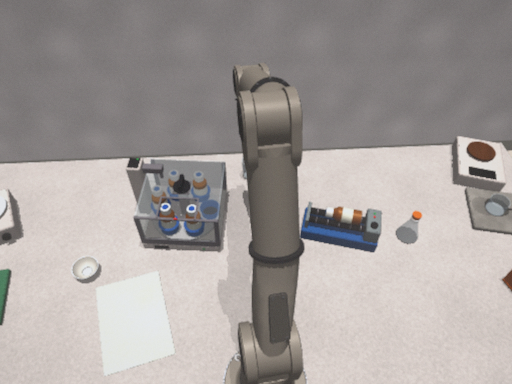

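View pics/a_wrist.png

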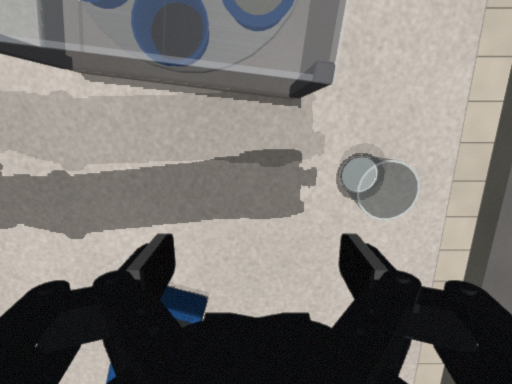

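Run:
```python
import cv2
a=cv2.imread("pics/a_side.png")
cv2.imwrite("pics/b1.png",cv2.resize(a[145:260,120:235],None,fx=5,fy=5,interpolation=cv2.INTER_CUBIC))
cv2.imwrite("pics/b2.png",cv2.resize(a[190:260,290:430],None,fx=5,fy=5,interpolation=cv2.INTER_CUBIC))
```

```text
(no output)
```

View pics/b1.png

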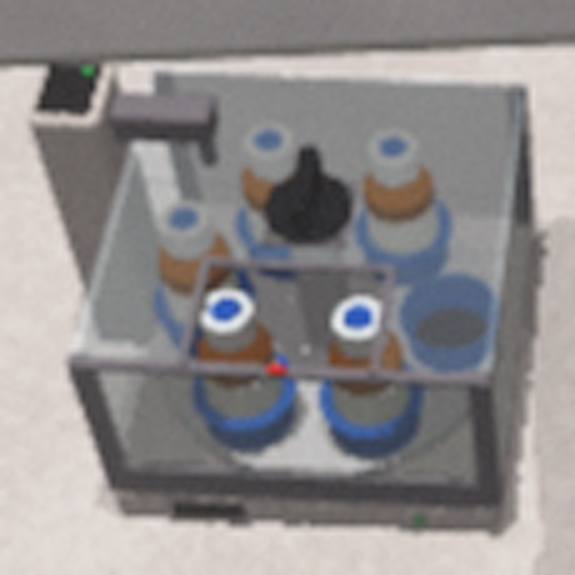

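View pics/b2.png

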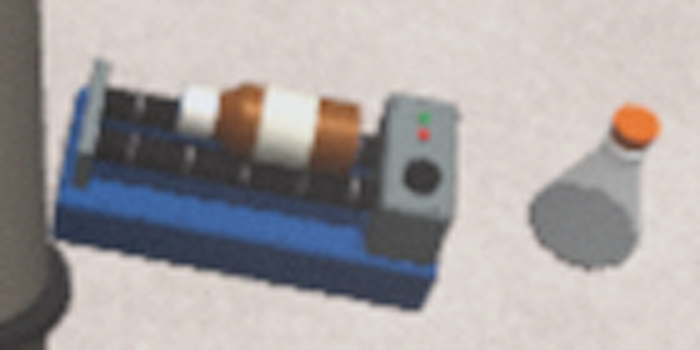

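```bash
cat > h.py <<'E'
import numpy as np
def proj(cal,X):
    X=np.atleast_2d(X); c=X@cal["R"].T+cal["t"]; p=c@cal["K"].T; return p[:,:2]/p[:,2:]
def back(cal,uv,z):
    d=cal["R"].T@np.linalg.inv(cal["K"])@np.array([uv[0],uv[1],1.]); o=-cal["R"].T@cal["t"]
    return o+d*(z-o[2])/d[2]
E
python3 - <<'E'
from h import *
from scipy.optimize import least_squares
s=dict(np.load("cal_side.npz"))
cv=lambda l:np.array(l)/5+[120,145]
def fit(P,uv,x0):
    def f(p):
        c,n=np.cos(p[2]),np.sin(p[2])
        W=np.c_[P[:,0]*c-P[:,1]*n+p[0],P[:,0]*n+P[:,1]*c+p[1],P[:,2]]
        return (proj(s,W)-uv).ravel()
    r=least_squares(f,x0); print(np.round(r.x,3),np.round(r.fun.reshape(-1,2),1).tolist()); return r.x
h=138
P=np.array([[-h,h,182],[-h,-h,182],[h,-h,182],[h,h,182],[-h,h,0],[-h,-h,0]],float)
uv=cv([[75,357],[493,378],[525,88],[160,75],[118,515],[500,530]])-0.5
p=fit(P,uv,[800,200,0])
# mouth of empty socket z=82
for (u,z) in [((450,303),82),((308,215),194),((308,165),224),((358,318),174),((228,310),174)]:
    X=back(s,cv([u])[0]-.5,z); d=X[:2]-p[:2]; print(z,X.round(0),np.hypot(*d),np.degrees(np.arctan2(d[1],d[0])-p[2]))
b=lambda l:np.array(l)/5+[290,190]-0.5
# mixer: bottom corners -y?? 
for u,z in [((58,238),0),((418,308),0),((70,195),52),((437,262),52),((455,105),114),((385,95),114),((195,110),113),((360,118),113)]:
    print(z,back(s,b([u])[0],z).round(1))
E
```

```text
[ 6.07530e+02  2.38348e+02 -1.18000e-01] [[-1.3, 1.2], [-0.3, 0.9], [0.9, -1.9], [-0.8, -2.3], [0.7, 0.1], [1.0, 0.8]]
82 [602. 151.  82.] 87.96274067732617 -86.90884336039936
194 [595. 240. 194.] 12.676461490936775 180.8903348978476
224 [614. 237. 224.] 6.264114530474172 -7.685239090991261
174 [519. 206. 174.] 94.29329275956466 -153.04556018155296
174 [531. 293. 174.] 93.71893273693617 151.30039535588813
0 [ 496.6 -178.6    0. ]
0 [ 420.7 -427.3    0. ]
52 [ 498.1 -182.2   52. ]
52 [ 425.4 -429.7   52. ]
114 [ 514.7 -451.3  114. ]
114 [ 526.6 -404.3  114. ]
113 [ 522.4 -267.9  113. ]
113 [ 508.3 -382.1  113. ]
```

drive_tool --pt "0 0 -0.8 0 0 0" --pt "-0.2 -0.6 -1.8 0 0 0" --pt "-0.5 -1.5 -2.5 0 0 0" --pt "-0.8 -2.5 -2.5 0 0 0" --pt "-1.2 -3.5 -2.5 0 0 0" --pt "-1.5 -4.5 -2.5 0 0 0" --pt "-1.6 -5 -2.5 0 0 0" --pt "-1.6 -5 -2.5 0 0 0" --jaw 50

```text
clock: 1.75
eef_pos: [609.4, 205.0, 331.3]
tcp_rot: [1.0, 0.004, -0.0, -0.001]
force: [-0.6, -0.2, -0.6]
width: 42.6
```

```bash
cat > look.py <<'E'
import sys,json,pickle
from workcell import ctrl, viewer, models
import cv2, numpy as np
def look(name,tag,fx=1.5):
    s=ctrl.sense(); c=viewer.calibration(name); im=viewer.snapshot(name)
    cv2.imwrite(f"pics/{tag}.png",cv2.resize(im[:,:,::-1],None,fx=fx,fy=fx,interpolation=cv2.INTER_CUBIC))
    np.savez(f"cal_{tag}.npz",**c)
    log(s); return s,c,im
def log(s=None):
    s=s or ctrl.sense()
    with open("log.txt","a") as f: f.write(json.dumps({k:np.array(v).tolist() for k,v in s.items()})+"\n")
    print(round(s["clock"],2),"q",np.round(s["q"],3),"p",np.round(s["eef_pos"],1),"r",np.round(s["tcp_rot"],3),"F",np.round(s["force"],1),"w",round(float(s["width"]),1))
    return s
E
python3 - <<'E'
from look import *
look("wrist","c1")
for o in ["hub_handle","empty_socket"]:
    print(o,[(np.round(a["xy"],1).tolist(),round(float(a["score"]),2)) for a in models.find_in("wrist",o)[:3]])
E
```

```text
1.75 q [-0.385  0.355 -0.049  1.509  0.015  1.278 -0.427] p [609.4 205.  331.3] r [ 1.     0.004 -0.    -0.001] F [-0.6 -0.2 -0.6] w 42.6
hub_handle [([198.5, 142.0], 0.76)]
empty_socket [([203.9, 140.5], 0.56)]
```

View pics/c1.png

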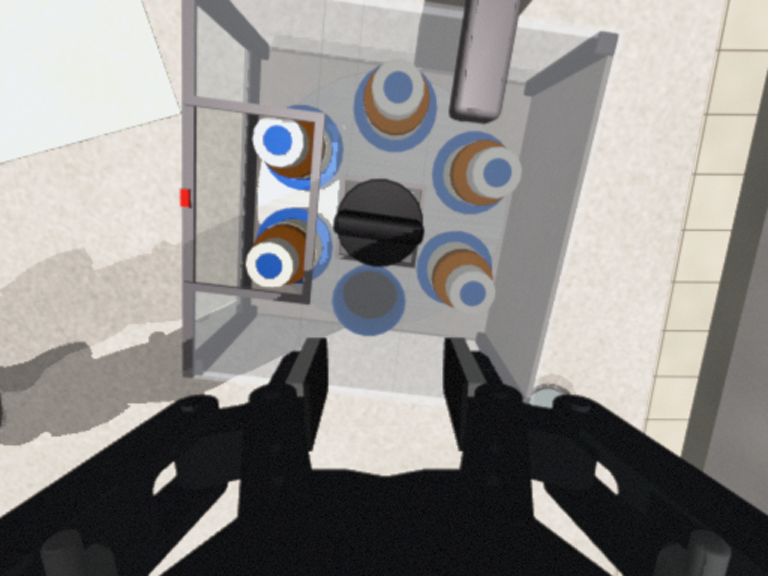

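Run:
```python
from h import *
c=dict(np.load("cal_c1.npz"))
B=lambda u,z: back(c,np.array(u)/1.5,z)
print("disc",B((380,222),194), "bar",B((338,219),222),B((420,229),222))
a,b=B((338,219),222),B((420,229),222); print("bar ang",np.degrees(np.arctan2(*(b-a)[1::-1])),"mid",(a+b)/2,np.linalg.norm(b-a))
print("opening",[B(u,182).round(1)[:2].tolist() for u in [(192,107),(316,121),(304,294),(190,284)]])
print("cover corners",[B(u,182).round(1)[:2].tolist() for u in [(618,38),(188,0),(186,376)]])
print("red",B((185,198),182))
caps={k:B(u,174)[:2] for k,u in dict(a=(277,140),b=(398,86),c=(497,173),d=(472,293),e=(268,265)).items()}
print(caps)
X=np.array(list(caps.values()))
# hexagon fit R=90
from scipy.optimize import least_squares
offs=np.radians([-60*(i+1) for i in range(5)]) # a,b,c,d: from opening angle going... order clockwise
offs=np.array([0,-60,-120,-180,60])*np.pi/180
f=lambda p:(np.c_[p[0]+90*np.cos(p[2]+offs),p[1]+90*np.sin(p[2]+offs)]-X).ravel()
r=least_squares(f,[607,238,2.6]); print(r.x[:2],np.degrees(r.x[2]),"empty at",np.degrees(r.x[2])+120,np.round(r.fun,1))
print("mouth",B((369,299),82))
```

```text
disc [605.81649463 241.18699053 194.        ] bar [580.70523191 245.81966412 222.        ] [630.52721189 240.15487406 222.        ]
bar ang -6.4867084013850915 mid [605.6162219  242.98726909 222.        ] 50.14299089507311
opening [[482.1, 313.8], [563.1, 305.9], [549.9, 186.8], [466.9, 193.8]]
cover corners [[755.0, 356.1], [486.7, 375.0], [455.2, 119.6]]
red [470.56096231 255.38479446 182.        ]
{'a': array([534.60826415, 294.43573035]), 'b': array([617.16618284, 328.98006249]), 'c': array([687.38530514, 273.74158904]), 'd': array([675.35543047, 186.24326272]), 'e': array([522.58277946, 206.69351534])}
[605.00005525 240.18218881] 142.2749907059743 empty at 262.2749907059743 [-0.8  0.8 -0.1  0.4  0.9  0.6  0.8 -1.1 -0.9 -0.6]
mouth [593.93968291 153.16116813  82.        ]
```

drive_tool --pt "0 -0.2 0.1 0 0 -1" --pt "-0.05 -0.4 0.2 0 0 -2" --pt "-0.1 -0.6 0.4 0 0 -3" --pt "-0.11 -0.8 0.6 0 0 -4" --pt "-0.11 -0.89 0.8 0 0 -5" --pt "-0.11 -0.89 1 0 0 -6" --pt "-0.11 -0.89 1.0 0 0 -7" --pt "-0.11 -0.89 1.0 0 0 -8"

```text
clock: 2.7
eef_pos: [608.1, 231.1, 290.7]
tcp_rot: [0.848, 0.53, -0.001, 0.001]
force: [0.2, -0.2, -0.8]
width: 42.8
```

Run:
```python
from look import *
log()
```

```text
2.7 q [-0.275  0.406 -0.256  1.533  0.109  1.218  0.569] p [608.1 231.1 290.7] r [ 0.848  0.53  -0.001  0.001] F [ 0.2 -0.2 -0.8] w 42.8
```

```bash
cat > to.py <<'E'
from look import *
from scipy.spatial.transform import Rotation as R
def down(yaw): # tool down, tool x at world yaw deg
    return R.from_euler("z",yaw,degrees=True)*R.from_quat([1,0,0,0])
def to(p,rot):
    s=log(); r0=R.from_quat(s["tcp_rot"])
    d=r0.inv().apply(np.array(p)-s["eef_pos"])/40
    v=(r0.inv()*rot).as_rotvec(degrees=True)/8
    print("rows",np.round(d,3).tolist(),np.round(v,3).tolist())
def yaw(s=None):
    s=s or ctrl.sense(); x=R.from_quat(s["tcp_rot"]).apply([1,0,0]); return np.degrees(np.arctan2(x[1],x[0]))
E
python3 -c "
from to import *
to([605.2,240.7,240],down(83.5))"
```

```text
2.7 q [-0.275  0.406 -0.256  1.533  0.109  1.218  0.569] p [608.1 231.1 290.7] r [ 0.848  0.53  -0.001  0.001] F [ 0.2 -0.2 -0.8] w 42.8
rows [0.187, -0.172, 1.267] [0.004, 0.018, -2.435]
```

drive_tool --pt "0.1 -0.1 0 0 0 -0.9" --pt "0.18 -0.17 0 0 0 -1.8" --pt "0.187 -0.172 0.2 0 0 -2.435" --pt "0.187 -0.172 0.6 0 0.018 -2.435" --pt "0.187 -0.172 1.0 0 0.018 -2.435" --pt "0.187 -0.172 1.267 0 0.018 -2.435" --pt "0.187 -0.172 1.267 0 0.018 -2.435" --pt "0.187 -0.172 1.267 0 0.018 -2.435"

```text
clock: 3.5
eef_pos: [605.7, 239.9, 240.3]
tcp_rot: [0.746, 0.665, 0.0, 0.0]
force: [1.1, 0.6, 0.2]
width: 42.9
```

```bash
python3 -c "
from to import *
look('wrist','c2')
to([605.2,240.7,200],down(83.5))"
```

```text
3.5 q [-0.242  0.451 -0.32   1.588  0.153  1.126  0.858] p [605.7 239.9 240.3] r [0.746 0.665 0.    0.   ] F [1.1 0.6 0.2] w 42.9
3.55 q [-0.242  0.451 -0.32   1.588  0.153  1.126  0.858] p [605.9 240.4 240.8] r [0.746 0.666 0.001 0.001] F [ 0.5  0.1 -0.2] w 42.5
rows [0.006, -0.019, 1.02] [0.012, -0.003, -0.006]
```

View pics/c2.png

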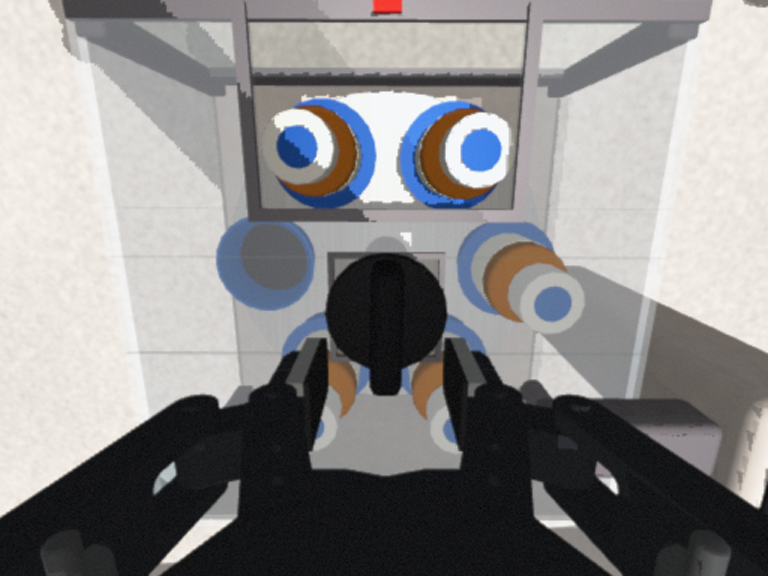

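drive_tool --pt "0 -0.01 0.3 0 0 0" --pt "0 -0.019 0.6 0 0 0" --pt "0 -0.019 0.8 0 0 0" --pt "0 -0.019 0.93 0 0 0" --pt "0 -0.019 0.93 0 0 0" --pt "0 -0.019 0.93 0 0 0" --pt "0 -0.019 0.93 0 0 0" --pt "0 -0.019 0.93 0 0 0" --jaw 40

```text
clock: 4.35
eef_pos: [605.4, 240.6, 204.1]
tcp_rot: [0.746, 0.666, 0.001, 0.001]
force: [0.5, -0.3, -0.1]
width: 34.0
```

drive_tool --pt "0 0 0 0 0 0" --pt "0 0 0 0 0 0" --pt "0 0 0 0 0 0" --pt "0 0 0 0 0 0" --pt "0 0 0 0 0 0" --pt "0 0 0 0 0 0" --pt "0 0 0 0 0 0" --pt "0 0 0 0 0 0" --jaw 0

```text
clock: 5.15
eef_pos: [605.6, 240.3, 204.7]
tcp_rot: [0.746, 0.666, 0.001, 0.001]
force: [-2.2, -1.6, 5.2]
width: 12.7
```

```bash
python3 -c "
from to import *
print(yaw());to([605.2,240.7,203],down(-5.5))"
```

```text
83.44266551759931
5.15 q [-0.246  0.481 -0.316  1.627  0.167  1.057  0.846] p [605.6 240.3 204.7] r [0.746 0.666 0.001 0.001] F [-2.2 -1.6  5.2] w 12.7
rows [0.009, -0.011, 0.043] [0.014, -0.019, 11.118]
```

drive_tool --pt "0 0 0 0 0 0.6" --pt "0 0 0 0 0 1.4" --pt "0 0 0 0 0 2.3" --pt "0 0 0 0 0 3.2" --pt "0 0 0 0 0 4.1" --pt "0 0 0 0 0 4.9" --pt "0 0 0 0 0 5.6" --pt "0 0 0 0 0 6.0"

```text
clock: 5.95
eef_pos: [605.3, 239.8, 204.7]
tcp_rot: [0.953, 0.303, 0.001, 0.001]
force: [-2.4, -2.7, 3.7]
width: 12.6
```

```bash
python3 -c "
from to import *
print(yaw());to([605.2,240.7,204],down(-5.5))"
```

```text
35.256690038964344
5.95 q [-0.376  0.465 -0.135  1.637  0.072  1.042  0.082] p [605.3 239.8 204.7] r [0.953 0.303 0.001 0.001] F [-2.4 -2.7  3.7] w 12.6
rows [0.011, -0.019, 0.018] [0.011, -0.015, 5.095]
```

drive_tool --pt "0 0 0 0 0 0.8" --pt "0 0 0 0 0 1.7" --pt "0 0 0 0 0 2.6" --pt "0 0 0 0 0 3.5" --pt "0 0 0 0 0 4.3" --pt "0 0 0 0 0 4.9" --pt "0 0 0 0 0 5.1" --pt "0 0 0 0 0 5.1"

```text
clock: 6.75
eef_pos: [604.8, 239.6, 204.7]
tcp_rot: [0.999, -0.048, 0.001, 0.001]
force: [-3.6, -2.6, 5.2]
width: 13.0
```

drive_tool --pt "0 0 0 0 0 0" --pt "0 0 0 0 0 0" --pt "0 0 0 0 0 0" --pt "0 0 0 0 0 0" --pt "0 0 -0.3 0 0 0" --pt "0 0 -0.8 0 0 0" --pt "0 0 -1.5 0 0 0" --pt "0 0 -2.2 0 0 0" --jaw 45

```text
clock: 7.55
eef_pos: [604.6, 239.8, 294.5]
tcp_rot: [0.999, -0.048, 0.001, 0.001]
force: [0.6, 0.5, 0.2]
width: 38.3
```

```bash
python3 -c "
from to import *
print(yaw());look('wrist','c3')
look('side','c3s')"
```

```text
-5.482537472617803
7.55 q [-0.492  0.388  0.025  1.545 -0.008  1.208 -0.562] p [604.6 239.8 294.5] r [ 0.999 -0.048  0.001  0.001] F [0.6 0.5 0.2] w 38.3
7.6 q [-0.492  0.384  0.025  1.538 -0.008  1.21  -0.562] p [606.9 240.7 300.3] r [ 0.999 -0.048  0.004 -0.001] F [1.  0.8 4.4] w 38.2
```

View pics/c3.png

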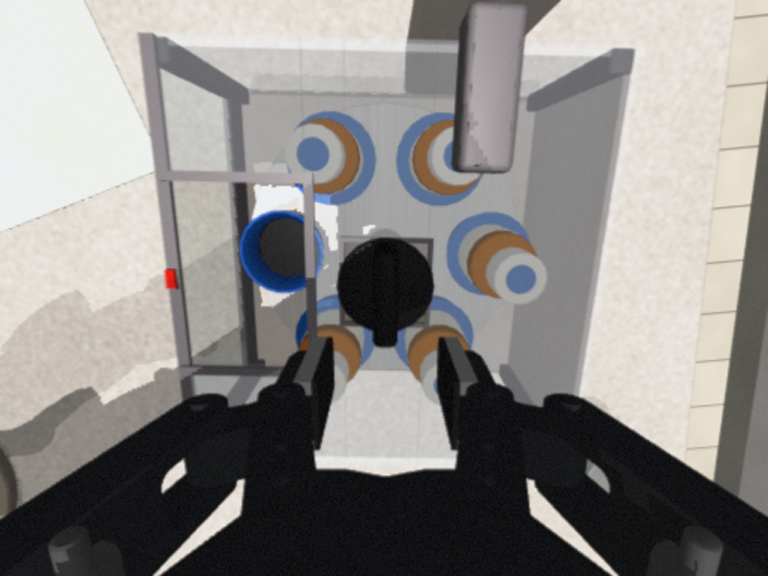

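View pics/c3s.png

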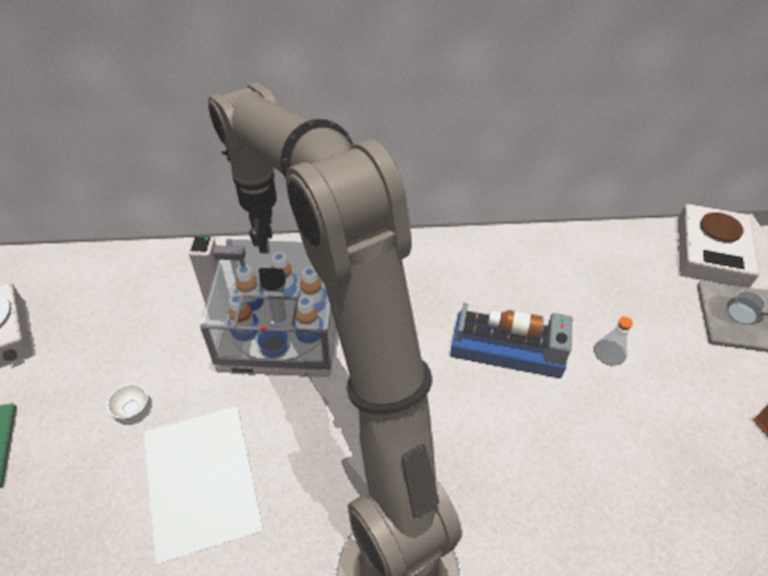

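Run:
```python
from h import *
c=dict(np.load("cal_c3.npz"))
B=lambda u,z: back(c,np.array(u)/1.5,z)
o=np.array([B(u,182)[:2] for u in [(167,181),(306,183),(308,366),(188,367)]]); print(o.round(1), o.mean(0))
print("mouth",B((281,251),82),"disc",B((386,285),194))
a,b=B((386,240),223),B((385,342),223);print(np.degrees(np.arctan2(*(b-a)[1::-1])))
# caps
X=np.array([B(u,174)[:2] for u in [(313,153),(520,280)]]);print(X)
ctr=np.array([605,240.2])
for x in X: d=x-ctr; print(np.hypot(*d),np.degrees(np.arctan2(d[1],d[0])))
print("red",B((171,279),182))
```

```text
[[481.3 314.7]
 [563.8 305.7]
 [547.7 186.8]
 [466.9 193.9]] [514.9262187  250.28022107]
mouth [515.32653284 250.67166464  82.        ] disc [605.75131785 241.38276443 194.        ]
-95.97989970141855
[[569.1088061  322.74281533]
 [693.40146784 230.99060633]]
90.00830051695617 113.50032476891732
88.87987650326647 -5.947444881488174
red [469.69417721 255.19599598 182.        ]
```

Run:
```python
from to import *
to([515,-330,330],down(-7))
# kinematic fit
import json
from scipy.optimize import least_squares
L=[json.loads(l) for l in open("log.txt")]
def fk(q,p):
    h,a,b,t,e=p[:5]
    def Rz(x): return R.from_euler("z",x)
    def Ry(x): return R.from_euler("y",x)
    r=Rz(-q[0]); P=np.array([0,0,h])
    r=r*Ry(q[1]); r2=r*Rz(-q[2]); P=P+r2.apply([e,0,a])
    r=r2*Ry(q[3]); P=P+r.apply([-e,0,0]); r=r*Rz(-q[4]); P=P+r.apply([0,0,b])
    r=r*Ry(q[5]); r=r*Rz(-q[6]); P=P+r.apply([0,0,t]); return P,r
best=None
def f(p): return np.concatenate([fk(l["q"],p)[0]-l["eef_pos"] for l in L if abs(np.array(l["qvel"])).max()<.05])
r=least_squares(f,[350,420,400,250,0]); print(r.x.round(1),np.abs(r.fun).max(),len(r.fun))
for l in L[:3]:
    P,rr=fk(l["q"],r.x); print(rr.as_quat().round(3),np.round(l["tcp_rot"],3))
np.save("kin.npy",r.x)
```

```text
7.65 q [-0.492  0.385  0.025  1.541 -0.008  1.207 -0.562] p [606.9 240.7 298.5] r [ 0.999 -0.048  0.005 -0.001] F [-0.1  0.7  0.5] w 38.4
rows [-0.913, 14.42, -0.844] [-0.025, -0.064, 0.188]
[-1031.3  1237.9   583.7  -550.   -297. ] 1.6943297199587732 9
[-0.004  1.     0.001 -0.   ] [ 1.     0.004 -0.    -0.001]
[-0.53   0.848 -0.001 -0.001] [ 0.848  0.53  -0.001  0.001]
[-0.53   0.848 -0.001 -0.001] [ 0.848  0.53  -0.001  0.001]
```

drive_tool --pt "0 0 -0.6 0 0 0" --pt "0 1.0 -0.9 0 0 0" --pt "-0.1 2.2 -0.9 0 0 0" --pt "-0.2 3.4 -0.9 0 0 0" --pt "-0.3 4.6 -0.9 0 0 0" --pt "-0.4 5.8 -0.9 0 0 0" --pt "-0.5 7.0 -0.9 0 0 0" --pt "-0.6 8.2 -0.9 0 0 0" --jaw 100

```text
clock: 8.45
eef_pos: [550.6, -85.4, 333.7]
tcp_rot: [0.999, -0.048, 0.005, -0.002]
force: [0.2, 0.6, 0.7]
width: 85.2
```

Run:
```python
from to import *
to([515,-335,330],down(-7))
```

```text
8.45 q [-0.105  0.192  0.175  1.726 -0.039  1.217 -0.015] p [550.6 -85.4 333.7] r [ 0.999 -0.048  0.005 -0.002] F [0.2 0.6 0.7] w 85.2
rows [-0.291, 6.297, 0.067] [-0.028, -0.071, 0.189]
```

drive_tool --pt "0 1.1 0 0 0 0" --pt "-0.1 2.3 0 0 0 0" --pt "-0.2 3.5 0 0 0 0" --pt "-0.25 4.6 0.05 0 -0.07 0.1" --pt "-0.29 5.6 0.05 0 -0.07 0.19" --pt "-0.29 6.297 0.067 0 -0.07 0.19" --pt "-0.29 6.297 0.067 0 -0.07 0.19" --pt "-0.29 6.297 0.067 0 -0.07 0.19"

```text
clock: 9.25
eef_pos: [514.9, -335.2, 330.0]
tcp_rot: [0.998, -0.062, 0.0, -0.002]
force: [0.9, 0.1, -0.2]
width: 85.1
```

Run:
```python
from to import *
look("wrist","d1")
```

```text
9.25 q [ 0.227  0.309  0.327  1.6   -0.107  1.251  0.45 ] p [ 514.9 -335.2  330. ] r [ 0.998 -0.062  0.    -0.002] F [ 0.9  0.1 -0.2] w 85.1
```

View pics/d1.png

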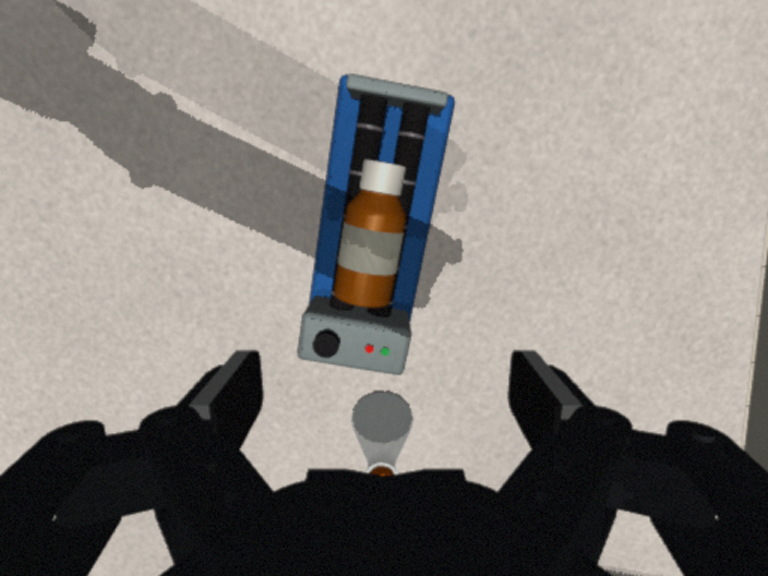

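Run:
```python
from h import *
c=dict(np.load("cal_d1.npz"))
B=lambda u,z: back(c,np.array(u)/1.5,z)
print("cam",-c["R"].T@c["t"])
for l,r in [((361,178),(405,184)),((341,245),(403,251)),((336,290),(397,297))]:
    a,b=B(l,113),B(r,113); print(l,a[:2],b[:2],((a+b)/2)[:2],np.linalg.norm(a-b))
print("ends",B((385,161),113),B((362,305),113),B((362,305),139), B((385,161),131))
print("endplate top corners",B((347,76),100),B((453,95),100),"housing",B((309,311),114),B((411,327),114),B((404,374),114),B((299,358),114))
print("flask",B((382,412),0))
```

```text
cam [ 523.041384   -269.58883653  472.69311338]
(361, 178) [ 502.94347479 -268.30701339] [ 539.20672686 -277.73069056] [ 521.07510082 -273.01885197] 37.4677079880061
(341, 245) [ 477.67604796 -322.51553749] [ 531.14398237 -334.49693614] [ 504.41001516 -328.50623682] 54.79392233027202
(336, 290) [ 467.03377569 -362.52091084] [ 521.02602623 -375.8429134 ] [ 494.02990096 -369.18191212] 55.611499447450754
ends [ 524.69829932 -257.18374858  113.        ] [ 488.42368132 -379.48391774  113.        ] [ 490.92598186 -371.54027911  139.        ] [ 524.61538287 -257.80453217  131.        ]
endplate top corners [ 501.9464394  -186.54661749  100.        ] [ 587.29703829 -211.57219483  100.        ] housing [ 439.63662801 -378.92536356  114.        ] [ 530.54778973 -405.83588493  114.        ] [ 518.84820019 -452.42315546  114.        ] [ 422.33787123 -423.78911538  114.        ]
flask [ 4.83356123e+02 -5.60570239e+02 -5.68434189e-14]
```

```bash
cat > kin.py <<'E'
from to import *
import json
from scipy.optimize import least_squares
OFF=R.from_euler("z",180,degrees=True)
def fk(q,p):
    h,a,b,t,e=p[:5]
    def Rz(x): return R.from_euler("z",x)
    def Ry(x): return R.from_euler("y",x)
    r=Rz(-q[0]); P=np.array([0,0,h])
    r=r*Ry(q[1]); r=r*Rz(-q[2]); P=P+r.apply([e,0,a])
    r=r*Ry(q[3]); P=P+r.apply([-e,0,0]); r=r*Rz(-q[4]); P=P+r.apply([0,0,b])
    r=r*Ry(q[5]); r=r*Rz(-q[6]); P=P+r.apply([0,0,t]); return P,r*OFF
lo=np.array([-2.96,-.34,-1.41,.24,-1.37,.17,-2.96]);hi=np.array([2.96,2.1,1.46,2.44,4.51,1.92,2.96])
def ik(p,rot,q0,kp):
    def f(q):
        P,r=fk(q,kp); return np.concatenate([(P-p)/10,(rot.inv()*r).as_rotvec()*20,0.02*(q-q0)])
    r=least_squares(f,np.clip(q0,lo+1e-3,hi-1e-3),bounds=(lo,hi)); P,rr=fk(r.x,kp)
    return r.x,np.linalg.norm(P-p),np.degrees((rot.inv()*rr).magnitude())
E
python3 - <<'E'
from kin import *
L=[json.loads(l) for l in open("log.txt")]
L.append(dict(q=[-0.108,0.477,0.022,1.555,-0.011,1.109,-0.083],eef_pos=[675.016,.007,231.308]))
def f(p): return np.concatenate([np.append(fk(l["q"],np.append(p[:4],0))[0]-l["eef_pos"],0) for l in L])
r=least_squares(f,[350,420,400,250]); print(r.x.round(1),np.abs(r.fun).max())
def f(p): return np.concatenate([fk(l["q"],p)[0]-l["eef_pos"] for l in L]+[0.02*(p-[350,420,400,250,0])])
r=least_squares(f,[350,420,400,250,0]); print(r.x.round(1),np.abs(r.fun).max())
E
```

```text
[1688.8  698.9  401.4 1901.7] 89.13857202627378
[535.8 671.3 372.6 750.9  30.5] 82.77582175154669
```

Run:
```python
from kin import *
import itertools
L=[json.loads(l) for l in open("log.txt")]
L.append(dict(q=[-0.108,0.477,0.022,1.555,-0.011,1.109,-0.083],eef_pos=[675.016,.007,231.308],tcp_rot=[1,0,0,0]))
for sg in itertools.product([1,-1],repeat=4):
    e=[]
    for l in L:
        q=l["q"]; r=R.identity()
        for ax,a in zip("zyzyzyz",[sg[0]*q[0],q[1],sg[1]*q[2],q[3],sg[2]*q[4],q[5],sg[3]*q[6]]): r=r*R.from_euler(ax,a)
        e.append(r.inv()*R.from_quat(l["tcp_rot"]))
    e=R.concatenate(e); print(sg,np.degrees((e.mean().inv()*e).magnitude()).max().round(2),e.mean().as_quat().round(3))
```

```text
(1, 1, 1, 1) 131.25 [0.    0.001 0.952 0.306]
(1, 1, 1, -1) 112.33 [0.    0.    0.918 0.396]
(1, 1, -1, 1) 120.3 [-0.032  0.027  0.942  0.333]
(1, 1, -1, -1) 105.69 [-0.053  0.007  0.928  0.369]
(1, -1, 1, 1) 90.09 [ 0.015 -0.037  0.923  0.382]
(1, -1, 1, -1) 65.87 [-0.043  0.019 -0.955 -0.294]
(1, -1, -1, 1) 81.68 [ 0.    -0.001 -0.926 -0.378]
(1, -1, -1, -1) 57.44 [-0.    -0.001 -0.963 -0.271]
(-1, 1, 1, 1) 129.01 [ 0.    -0.     0.996  0.088]
(-1, 1, 1, -1) 50.48 [ 0.    -0.     0.996  0.094]
(-1, 1, -1, 1) 118.0 [-0.02   0.033  0.992  0.118]
(-1, 1, -1, -1) 46.28 [-0.044  0.015  0.996  0.072]
(-1, -1, 1, 1) 86.75 [ 0.    -0.043  0.984  0.174]
(-1, -1, 1, -1) 17.35 [-0.031  0.028 -0.999 -0.021]
(-1, -1, -1, 1) 83.61 [0.    0.    0.986 0.166]
(-1, -1, -1, -1) 0.05 [-0. -0. -1.  0.]
```

```bash
python3 - <<'E'
import re
s=open("kin.py").read()
i=s.index("def fk"); j=s.index("lo=np")
s=s[:i]+'''def fk(q,p):
    r=R.identity(); P=np.array([0,0,p[0]])
    Z=lambda x:R.from_euler("z",-x); Y=lambda x:R.from_euler("y",x)
    r=r*Z(q[0]); P=P+r.apply([p[1],p[2],0])
    r=r*Y(q[1]); r=r*Z(q[2]); P=P+r.apply([p[3],p[4],p[5]])
    r=r*Y(q[3]); P=P+r.apply([p[6],0,0]); r=r*Z(q[4]); P=P+r.apply([p[7],p[8],p[9]])
    r=r*Y(q[5]); P=P+r.apply([p[10],0,0]); r=r*Z(q[6]); P=P+r.apply([0,0,p[11]]); return P,r*OFF
'''+s[j:]
open("kin.py","w").write(s)
E
cat > fit.py <<'E'
from kin import *
L=[json.loads(l) for l in open("log.txt")]
L.append(dict(q=[-0.108,0.477,0.022,1.555,-0.011,1.109,-0.083],eef_pos=[675.016,.007,231.308],tcp_rot=[1,0,0,0]))
p0=np.array([330,0,0,0,0,420,0,0,0,400,0,280.])
def f(p): return np.concatenate([fk(l["q"],p)[0]-l["eef_pos"] for l in L]+[0.01*(p-p0)])
r=least_squares(f,p0); print(r.x.round(1),np.abs(r.fun).max()); np.save("kin.npy",r.x)
E
python3 fit.py
```

```text
[ 2.865e+02  3.000e-01 -3.020e+01  8.000e-01 -3.110e+01  5.406e+02
 -2.000e-01  2.000e-01 -1.000e+00  4.726e+02  7.000e-01  3.251e+02] 1.2060392637977533
```

```bash
cat > plan.py <<'E'
from kin import *
from h import *
kp=np.load("kin.npy")
def tool(uyaw,el):
    """bottle-cap horizontal dir uyaw (deg); el: elevation angle of cap axis rotation 0=bottle lying;. returns rot with tool tilted a"""
def rot(uyaw,phi):
    # tool x at yaw uyaw-90; tool z = -cos(phi) ez + sin(phi) u
    return down(uyaw-90)*R.from_euler("x",-phi,degrees=True) if False else R.from_rotvec(np.radians(phi)*np.array([np.cos(np.radians(uyaw-90)),np.sin(np.radians(uyaw-90)),0]))*down(uyaw-90)
E
python3 - <<'E'
from plan import *
print(rot(73.8,-25).apply([0,0,1]))
for n,uv in [("scene",(302.9,228)),("scene",(282,86)),("scene",(150,308))]:
    print(back(dict(np.load("cal_scene.npz")),uv,30).round())
q0=np.array([0.227,0.309,0.327,1.6,-0.107,1.251,0.45])
u=np.array([np.cos(np.radians(73.8)),np.sin(np.radians(73.8)),0])
for a in (0,15,25,30):
    r=rot(73.8,-a); g=np.array([503.8,-329.5,116]); q,e,d=ik(g+19*r.apply([0,0,1]),r,q0,kp); print("grasp",a,q.round(2),round(e,1),round(d,1))
    for uy in (-30,0,30,60,74,90):
      for (x,y) in [(550,-20),(600,-20),(650,-60)]:
        r2=rot(uy,90-a); g2=np.array([x,y,46.]); best=min((ik(g2+19*r2.apply([0,0,1]),r2,np.random.default_rng(i).uniform(lo,hi) if i else q,kp) for i in range(4)),key=lambda t:t[1]+t[2])
        if best[1]+best[2]<1: print("  place",a,uy,(x,y),best[0].round(2))
E
```

```text
[-0.11790674 -0.40583765 -0.90630779]
[819.  -7.  30.]
[392. 580.  30.]
[ 489. -572.   30.]
grasp 0 [ 0.25  0.53  0.3   1.86 -0.21  0.78  0.38] 0.0 0.0
  place 0 -30 (550, -20) [-0.43  1.21 -0.18  2.35  2.03  1.92  1.29]
  place 0 -30 (600, -20) [-0.36  1.17 -0.18  2.27  2.14  1.87  1.42]
  place 0 -30 (650, -60) [-0.26  1.15 -0.13  2.21  2.28  1.8   1.49]
  place 0 0 (600, -20) [ 0.43  1.31 -0.51  2.37  3.41  1.92  2.17]
  place 0 0 (650, -60) [-0.08  1.19  0.07  2.3   3.09  1.92  1.49]
  place 0 30 (550, -20) [ 1.65  2.01 -1.21  2.27  3.52  0.17 -2.96]
  place 0 30 (600, -20) [ 1.56  2.05 -1.3   2.19  3.26  0.17 -2.72]
  place 0 60 (550, -20) [ 1.35  1.54 -1.03  1.97 -0.68  0.63  0.98]
  place 0 60 (600, -20) [ 1.28  1.56 -1.06  1.88 -0.66  0.63  0.91]
  place 0 60 (650, -60) [ 1.23  1.54 -1.06  1.73 -0.63  0.73  0.83]
  place 0 74 (550, -20) [ 1.19  1.43 -0.92  1.81 -0.61  0.93  0.87]
  place 0 74 (600, -20) [ 0.82  1.22 -0.49  1.73 -1.09  1.24  1.17]
  place 0 74 (650, -60) [ 0.8   1.25 -0.48  1.58 -1.06  1.31  1.06]
  place 0 90 (550, -20) [ 0.75  1.22 -0.43  1.65 -0.88  1.43  1
[... 3145 characters left out ...]
.42  2.96]
  place 30 30 (650, -60) [ 1.19  1.22 -1.13  2.14  3.07  0.29  2.96]
  place 30 60 (550, -20) [ 1.17  1.08 -0.95  2.09 -0.74  0.37  0.75]
  place 30 60 (600, -20) [ 1.08  1.08 -0.93  1.99 -0.73  0.4   0.69]
  place 30 60 (650, -60) [ 1.03  1.08 -0.86  1.85 -0.69  0.52  0.62]
  place 30 74 (550, -20) [ 1.02  1.02 -0.8   1.95 -0.62  0.67  0.72]
  place 30 74 (600, -20) [ 0.96  1.04 -0.79  1.84 -0.59  0.7   0.65]
  place 30 74 (650, -60) [ 0.93  1.08 -0.76  1.69 -0.53  0.8   0.58]
  place 30 90 (550, -20) [ 0.89  1.02 -0.71  1.79 -0.46  0.95  0.69]
  place 30 90 (600, -20) [ 0.84  1.07 -0.73  1.67 -0.43  0.98  0.62]
  place 30 90 (650, -60) [ 0.53  1.   -0.23  1.53 -0.81  1.25  0.88]
```

Run:
```python
from plan import *
q=np.array([0.227,0.309,0.327,1.6,-0.107,1.251,0.45])
a=20
def step(n,g,uy,phi):
    global q
    r=rot(uy,phi); q,e,d=ik(np.array(g)+19*r.apply([0,0,1]),r,q,kp)
    # elbow,wrist positions
    P,_=fk(q,kp); w=P-325*r.apply([0,0,1]); print(n,q.round(2),round(e,1),round(d,1),"wrist",w.round())
g0=[503.8,-329.5,116]
step("pre",[503.8,-329.5,200],73.8,-a); step("grasp",g0,73.8,-a); step("lift",[503.8,-329.5,250],73.8,-a)
for k in range(1,8):
    f=k/7; step("mv",[503.8+f*146,-329.5+f*350,250],73.8+f*22,-a+90*f)
for z in (200,150,100,46): step("dn",[650,20,z],95,70)
step("back",np.array([650,20,46])-100*rot(95,70).apply([0,0,1]),95,70)
step("cap",[650,20,116],83,0)
q1=q.copy(); step("open",[515.2,250.3,260],83,0); step("in",[515.2,250.3,168],83,0)
```

```text
pre [-0.07  0.43  0.47  1.88  0.21  0.86 -0.05] 0.0 0.0 wrist [ 533. -229.  488.]
grasp [-0.04  0.55  0.45  1.93  0.19  0.69 -0.08] 0.0 0.0 wrist [ 533. -229.  404.]
lift [-0.08  0.36  0.48  1.83  0.22  0.96 -0.04] 0.0 0.0 wrist [ 533. -229.  538.]
mv [ 0.02  0.35  0.38  1.8  -0.    1.    0.15] 0.0 0.0 wrist [ 533. -242.  554.]
mv [ 0.12  0.36  0.3   1.76 -0.23  1.07  0.33] 0.0 0.0 wrist [ 540. -260.  554.]
mv [ 0.2   0.41  0.21  1.72 -0.43  1.15  0.49] 0.0 0.0 wrist [ 555. -276.  540.]
mv [ 0.27  0.47  0.13  1.68 -0.61  1.26  0.6 ] 0.0 0.0 wrist [ 577. -289.  511.]
mv [ 0.32  0.56  0.05  1.64 -0.76  1.36  0.69] 0.0 0.0 wrist [ 606. -293.  469.]
mv [ 0.36  0.66 -0.03  1.59 -0.89  1.46  0.75] 0.0 0.0 wrist [ 641. -286.  416.]
mv [ 0.37  0.78 -0.12  1.53 -1.    1.55  0.78] 0.0 0.0 wrist [ 679. -266.  355.]
dn [ 0.37  0.84 -0.12  1.55 -1.    1.51  0.84] 0.0 0.0 wrist [ 675. -266.  305.]
dn [ 0.37  0.91 -0.12  1.55 -1.    1.47  0.9 ] 0.0 0.0 wrist [ 675. -266.  255.]
dn [ 0.37  0.98 -0.12  1.54 -1.    1.44  0.95] 0.0 0.0 wrist [ 675. -266.  205.]
dn [ 0.37  1.06 -0.12  1.51 -0.99  1.41  1.  ] 0.0 0.0 wrist [ 675. -266.  151.]
back [ 0.45  1.06 -0.07  1.39 -0.93  1.56  0.95] 0.0 0.0 wrist [ 683. -360.  185.]
cap [-0.5   0.64  0.53  1.75 -0.41  0.86  0.09] 0.0 0.0 wrist [650.  20. 422.]
open [-0.97  0.32  0.52  1.82 -0.18  1.04 -0.51] 0.0 0.0 wrist [515. 250. 566.]
in [-0.93  0.43  0.47  1.91 -0.26  0.86 -0.45] 0.0 0.0 wrist [515. 250. 474.]
```

```bash
cat >> plan.py <<'E'
def go(g,uy,phi):
    r=rot(uy,phi); to(np.array(g,float)+19*r.apply([0,0,1]),r)
E
python3 - <<'E'
from plan import *
go([503.8,-329.5,200],73.8,-20)
E
```

```text
9.3 q [ 0.226  0.309  0.326  1.6   -0.107  1.251  0.45 ] p [ 515.4 -334.   330. ] r [ 0.998 -0.061  0.    -0.002] F [ 0.  -0.   0.1] w 85.4
rows [-0.328, 0.101, 3.697] [-2.528, -0.2, 1.145]
```

drive_tool --pt "-0.1 0 0.4 -0.5 -0.05 0.2" --pt "-0.2 0 1.0 -1.0 -0.1 0.5" --pt "-0.3 0.05 1.7 -1.6 -0.15 0.8" --pt "-0.328 0.1 2.5 -2.2 -0.2 1.1" --pt "-0.328 0.101 3.2 -2.528 -0.2 1.145" --pt "-0.328 0.101 3.697 -2.528 -0.2 1.145" --pt "-0.328 0.101 3.697 -2.528 -0.2 1.145" --pt "-0.328 0.101 3.697 -2.528 -0.2 1.145"

```text
clock: 10.1
eef_pos: [502.7, -334.9, 182.7]
tcp_rot: [0.975, -0.138, -0.024, 0.172]
force: [-0.3, 0.1, 0.7]
width: 85.3
```

Run:
```python
from plan import *
look("wrist","d2")
go([503.8,-329.5,117],73.8,-20)
```

```text
10.1 q [-0.016  0.417  0.402  1.876  0.248  0.869 -0.088] p [ 502.7 -334.9  182.7] r [ 0.975 -0.138 -0.024  0.172] F [-0.3  0.1  0.7] w 85.3
10.15 q [-0.016  0.416  0.403  1.875  0.248  0.869 -0.088] p [ 503.  -335.6  183.5] r [ 0.975 -0.139 -0.023  0.172] F [-0.2 -0.6  0.2] w 85.4
rows [-0.027, -0.711, 1.985] [-0.002, -0.015, 0.0]
```

View pics/d2.png

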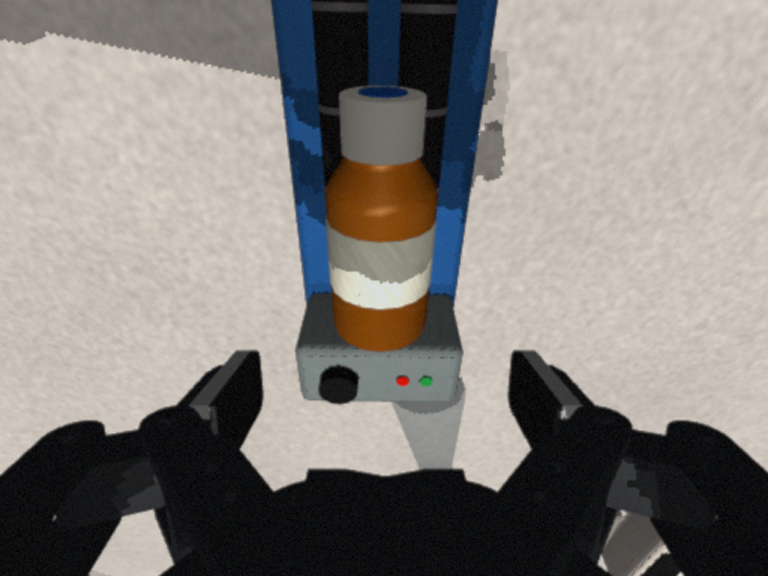

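drive_tool --pt "-0.05 -0.15 0.4 0 0 0" --pt "-0.06 -0.32 0.9 0 0 0" --pt "-0.06 -0.5 1.4 0 0 0" --pt "-0.06 -0.62 1.75 0 0 0" --pt "-0.06 -0.711 1.985 0 0 0" --pt "-0.06 -0.711 1.985 0 0 0" --pt "-0.06 -0.711 1.985 0 0 0" --pt "-0.06 -0.711 1.985 0 0 0"

```text
clock: 10.95
eef_pos: [501.4, -335.7, 100.1]
tcp_rot: [0.975, -0.139, -0.023, 0.172]
force: [-0.2, -0.2, -0.2]
width: 85.3
```

drive_tool --pt "0 0 0 0 0 0" --pt "0 0 0 0 0 0" --pt "0 0 0 0 0 0" --pt "0 0 0 0 0 0" --pt "0 0 0 0 0 0" --pt "0 0 0 0 0 0" --pt "0 0 0 0 0 0" --pt "0 0 0 0 0 0" --jaw 0

```text
clock: 11.75
eef_pos: [500.1, -335.4, 100.7]
tcp_rot: [0.975, -0.139, -0.024, 0.172]
force: [-4.3, 6.1, 10.0]
width: 50.1
```

Run:
```python
from plan import *
look("side","d3");look("wrist","d3w")
go([503.8,-329.5,250],73.8,-20)
```

```text
11.75 q [ 1.000e-03  5.320e-01  3.890e-01  1.935e+00  2.410e-01  7.020e-01
 -1.290e-01] p [ 500.1 -335.4  100.7] r [ 0.975 -0.139 -0.024  0.172] F [-4.3  6.1 10. ] w 50.1
11.8 q [ 1.000e-03  5.320e-01  3.890e-01  1.935e+00  2.410e-01  7.020e-01
 -1.290e-01] p [ 500.1 -335.4  100.7] r [ 0.975 -0.139 -0.024  0.172] F [-4.8  5.4  9.2] w 50.3
11.85 q [ 1.000e-03  5.320e-01  3.890e-01  1.935e+00  2.410e-01  7.020e-01
 -1.290e-01] p [ 500.1 -335.4  100.7] r [ 0.975 -0.139 -0.024  0.172] F [-3.5  4.9  9.2] w 50.2
rows [0.053, 1.117, -3.09] [-0.003, -0.007, -0.012]
```

View pics/d3w.png

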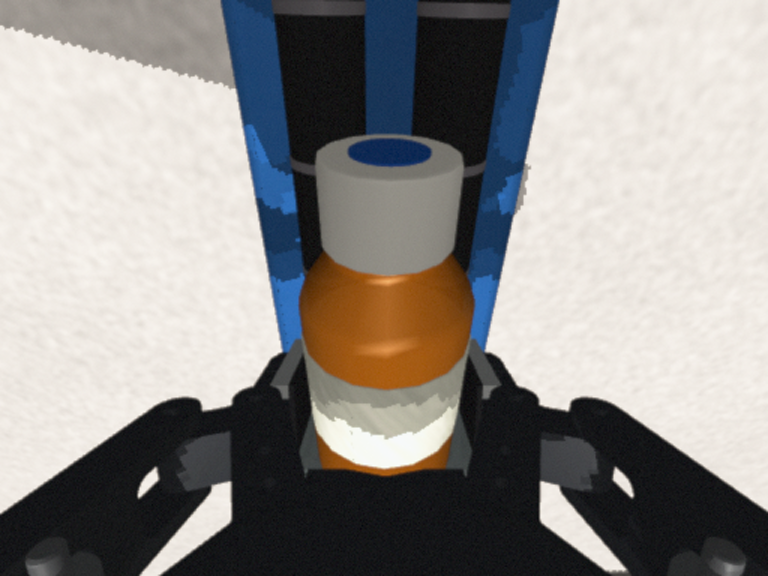

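drive_tool --pt "0 0.07 -0.2 0 0 0" --pt "0 0.2 -0.55 0 0 0" --pt "0 0.36 -1.0 0 0 0" --pt "0 0.54 -1.5 0 0 0" --pt "0 0.72 -2.0 0 0 0" --pt "0 0.9 -2.5 0 0 0" --pt "0 1.05 -2.9 0 0 0" --pt "0.05 1.117 -3.09 0 0 0"

```text
clock: 12.65
eef_pos: [502.4, -336.3, 234.8]
tcp_rot: [0.975, -0.14, -0.022, 0.172]
force: [0.2, -0.4, -1.8]
width: 50.3
```

Run:
```python
from plan import *
look("wrist","d4",1)
for f in (.35,.7,1):
    go([503.8+f*146,-329.5+f*350,250],73.8+f*21,-20+90*f)
```

```text
12.65 q [-0.026  0.352  0.412  1.83   0.253  0.97  -0.066] p [ 502.4 -336.3  234.8] r [ 0.975 -0.14  -0.022  0.172] F [ 0.2 -0.4 -1.8] w 50.3
12.7 q [-0.026  0.352  0.412  1.828  0.253  0.97  -0.066] p [ 503.2 -336.4  235.2] r [ 0.975 -0.14  -0.022  0.172] F [ 1.3 -0.3 -2.4] w 50.2
rows [0.321, -3.38, -1.124] [3.93, 0.026, -0.94]
12.7 q [-0.026  0.352  0.412  1.828  0.253  0.97  -0.066] p [ 503.2 -336.4  235.2] r [ 0.975 -0.14  -0.022  0.172] F [ 1.3 -0.3 -2.4] w 50.2
rows [0.62, -6.646, -2.434] [7.83, -0.432, -1.894]
12.7 q [-0.026  0.352  0.412  1.828  0.253  0.97  -0.066] p [ 503.2 -336.4  235.2] r [ 0.975 -0.14  -0.022  0.172] F [ 1.3 -0.3 -2.4] w 50.2
rows [0.858, -9.338, -3.607] [11.115, -1.279, -2.628]
```

View pics/d4.png

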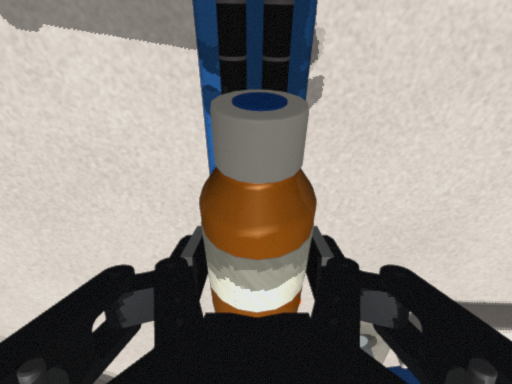

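drive_tool --pt "0.05 -0.6 -0.2 0.7 0 -0.15" --pt "0.13 -1.4 -0.4 1.6 0.02 -0.38" --pt "0.22 -2.3 -0.7 2.6 0.02 -0.6" --pt "0.3 -3.2 -1.05 3.6 0.02 -0.86" --pt "0.4 -4.1 -1.4 4.6 -0.05 -1.1" --pt "0.48 -5.0 -1.75 5.6 -0.15 -1.35" --pt "0.55 -5.8 -2.1 6.6 -0.28 -1.6" --pt "0.62 -6.646 -2.434 7.6 -0.42 -1.85"

```text
clock: 13.5
eef_pos: [607.0, -71.8, 236.4]
tcp_rot: [0.935, -0.015, 0.005, -0.353]
force: [-0.4, -0.1, -3.5]
width: 50.4
```

Run:
```python
from plan import *
log()
go([650,20,150],95,70)
```

```text
13.5 q [ 0.342  0.535  0.016  1.648 -0.713  1.313  0.64 ] p [607.  -71.8 236.4] r [ 0.935 -0.015  0.005 -0.353] F [-0.4 -0.1 -3.5] w 50.4
13.5 q [ 0.342  0.535  0.016  1.648 -0.713  1.313  0.64 ] p [607.  -71.8 236.4] r [ 0.935 -0.015  0.005 -0.353] F [-0.4 -0.1 -3.5] w 50.4
rows [0.954, -0.545, 3.573] [3.572, -0.703, -0.498]
```

drive_tool --pt "0.15 -0.05 0.3 0.6 -0.1 -0.08" --pt "0.35 -0.1 0.9 1.4 -0.25 -0.2" --pt "0.55 -0.2 1.7 2.2 -0.4 -0.3" --pt "0.75 -0.35 2.5 3.0 -0.55 -0.4" --pt "0.95 -0.5 3.2 3.572 -0.703 -0.498" --pt "0.954 -0.545 3.573 3.572 -0.703 -0.498" --pt "0.954 -0.545 3.573 3.572 -0.703 -0.498" --pt "0.954 -0.545 3.573 3.572 -0.703 -0.498"

```text
clock: 14.3
eef_pos: [648.8, 37.0, 144.3]
tcp_rot: [0.819, 0.036, -0.024, -0.572]
force: [-0.2, -0.5, -2.3]
width: 50.4
```

Run:
```python
from plan import *
look("side","e1"); look("wrist","e1w",1); look("scene","e1c")
go([650,20,47],95,70)
```

```text
14.3 q [ 0.403  0.908 -0.169  1.544 -0.967  1.447  0.881] p [648.8  37.  144.3] r [ 0.819  0.036 -0.024 -0.572] F [-0.2 -0.5 -2.3] w 50.4
14.35 q [ 0.404  0.907 -0.168  1.544 -0.967  1.447  0.881] p [649.1  36.4 145. ] r [ 0.819  0.036 -0.024 -0.572] F [-0.4 -1.3 -1.6] w 50.1
14.4 q [ 0.404  0.906 -0.168  1.544 -0.967  1.447  0.881] p [649.3  36.1 145.3] r [ 0.819  0.036 -0.023 -0.572] F [-0.   0.1 -2.3] w 50.1
14.45 q [ 0.404  0.906 -0.168  1.544 -0.967  1.447  0.881] p [649.3  36.2 145.3] r [ 0.819  0.036 -0.023 -0.572] F [ 0.1 -0.8 -2.4] w 50.1
rows [-0.025, 2.445, 0.943] [0.024, -0.018, 0.017]
```

View pics/e1.png

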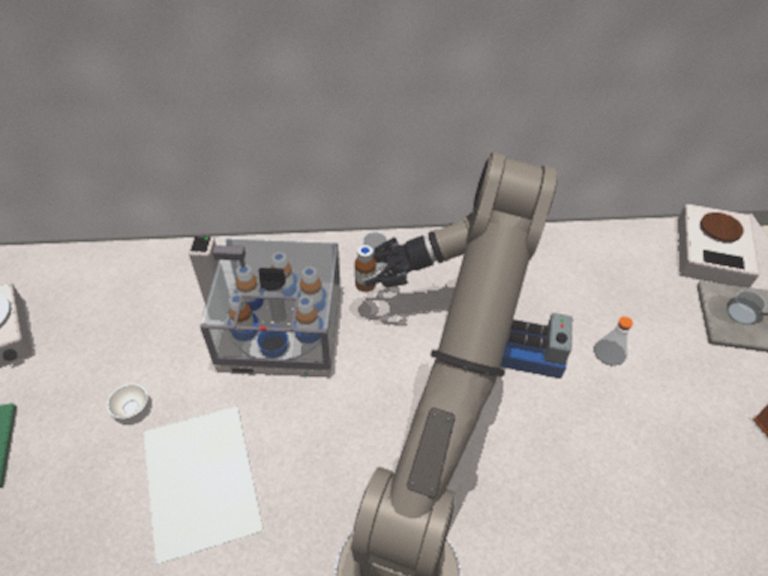

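View pics/e1c.png

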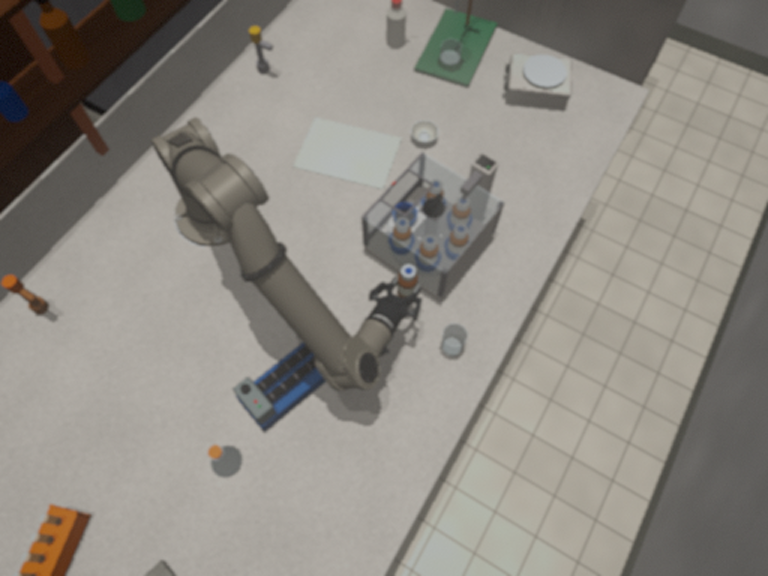

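View pics/e1w.png

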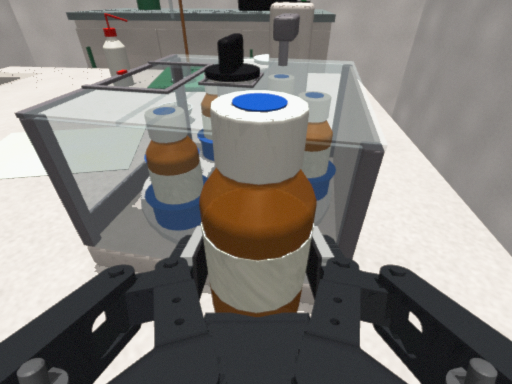

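Run:
```python
from h import *
s=dict(np.load("cal_e1.npz")); c=dict(np.load("cal_e1c.npz")); w=dict(np.load("cal_e1w.npz"))
# triangulate cap top centre: side (366,250.5)/1.5, scene (409,269.5)/1.5, wrist (260,102)
def tri(obs):
    A=[];b=[]
    for cal,uv in obs:
        d=cal["R"].T@np.linalg.inv(cal["K"])@np.array([*uv,1.]); d/=np.linalg.norm(d); o=-cal["R"].T@cal["t"]; M=np.eye(3)-np.outer(d,d); A.append(M);b.append(M@o)
    X=np.linalg.lstsq(np.vstack(A),np.hstack(b),rcond=None)[0]; return X
S=(s,(366/1.5-.3,250.5/1.5-.3));C=(c,(409/1.5-.3,269.5/1.5-.3));W=(w,(260,102))
print(tri([S,C,W]),tri([S,W]),tri([C,W]),tri([S,C]))
```

```text
[650.60810616  24.32075797 225.94536511] [650.8167431   22.45561753 225.50051501] [650.56028873  27.55443878 224.54816372] [649.99001066  24.2268484  226.91108666]
```

drive_tool --pt "0 0.3 0.12 0 0 0" --pt "0 0.8 0.31 0 0 0" --pt "0 1.3 0.5 0 0 0" --pt "0 1.75 0.675 0 0 0" --pt "0 2.1 0.81 0 0 0" --pt "-0.02 2.3 0.89 0.024 -0.018 0.017" --pt "-0.02 2.35 0.906 0.024 -0.018 0.017" --pt "-0.02 2.35 0.906 0.024 -0.018 0.017"

```text
clock: 15.25
eef_pos: [648.8, 37.7, 44.6]
tcp_rot: [0.818, 0.036, -0.025, -0.573]
force: [-0.0, -0.4, -2.8]
width: 50.1
```

Run:
```python
from plan import *
look("side","e2"); look("wrist","e2w",1)
r=rot(95,70); s=ctrl.sense(); to(np.array(s["eef_pos"])+[0,0,-6],r)
print(R.from_quat(s["tcp_rot"]).as_matrix().round(3))
```

```text
15.25 q [ 0.401  1.058 -0.166  1.512 -0.961  1.385  0.978] p [648.8  37.7  44.6] r [ 0.818  0.036 -0.025 -0.573] F [-0.  -0.4 -2.8] w 50.1
15.3 q [ 0.4    1.057 -0.166  1.512 -0.961  1.385  0.978] p [649.   37.7  45.2] r [ 0.818  0.036 -0.025 -0.573] F [ 1.  -0.6 -1.5] w 50.5
15.35 q [ 0.4    1.057 -0.166  1.512 -0.961  1.385  0.978] p [649.1  37.6  45.4] r [ 0.818  0.036 -0.024 -0.573] F [-0.   0.9 -2.9] w 50.2
rows [-0.0, 0.141, 0.051] [0.001, -0.004, 0.009]
[[ 0.996  0.031 -0.081]
 [ 0.087 -0.341  0.936]
 [ 0.001 -0.94  -0.342]]
```

View pics/e2.png

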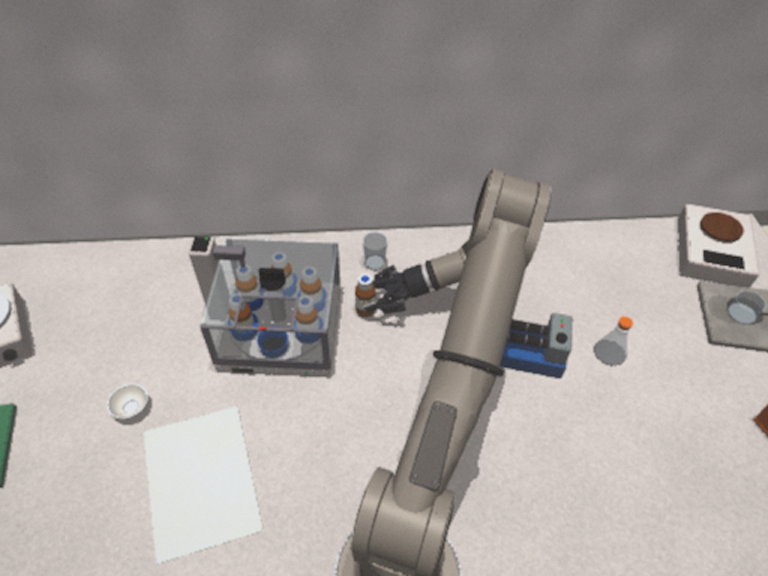

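drive_tool --pt "0 0.03 0.01 0 0 0" --pt "0 0.05 0.018 0 0 0" --pt "0 0.07 0.025 0 0 0" --pt "0 0.09 0.033 0 0 0" --pt "0 0.11 0.04 0 0 0" --pt "0 0.12 0.044 0 0 0" --pt "0 0.12 0.044 0 0 0" --pt "0 0.12 0.044 0 0 0"

```text
clock: 16.15
eef_pos: [649.2, 37.7, 40.3]
tcp_rot: [0.818, 0.036, -0.024, -0.573]
force: [-0.7, 0.8, -3.0]
width: 50.3
```

drive_tool --pt "0 0.02 0.007 0 0 0" --pt "0 0.035 0.013 0 0 0" --pt "0 0.05 0.018 0 0 0" --pt "0 0.06 0.022 0 0 0" --pt "0 0.07 0.026 0 0 0" --pt "0 0.07 0.026 0 0 0" --pt "0 0.07 0.026 0 0 0" --pt "0 0.07 0.026 0 0 0"

```text
clock: 16.95
eef_pos: [649.2, 37.8, 39.6]
tcp_rot: [0.817, 0.037, -0.024, -0.574]
force: [-3.6, -3.2, 8.3]
width: 49.8
```

drive_tool --pt "0 0 0 0 0 0" --pt "0 0 0 0 0 0" --pt "0 0 0 0 0 0" --pt "0 0 0 0 0 0" --pt "0 0 0 0 0 0" --pt "0 0 0 0 0 0" --pt "0 0 0 0 0 0" --pt "0 0 0 0 0 0" --jaw 90

```text
clock: 17.75
eef_pos: [649.2, 37.7, 39.6]
tcp_rot: [0.817, 0.037, -0.024, -0.574]
force: [0.3, -0.1, -0.2]
width: 76.9
```

drive_tool --pt "0 0 -0.1 0 0 0" --pt "0 0 -0.3 0 0 0" --pt "0 0 -0.6 0 0 0" --pt "0 0 -0.9 0 0 0" --pt "0 0 -1.3 0 0 0" --pt "0 0 -1.7 0 0 0" --pt "0 0 -2.2 0 0 0" --pt "0 0 -2.5 0 0 0"

```text
clock: 18.55
eef_pos: [657.8, -59.0, 74.0]
tcp_rot: [0.818, 0.036, -0.023, -0.574]
force: [0.7, -0.7, -0.3]
width: 76.5
```

Run:
```python
from plan import *
look("side","e3"); look("wrist","e3w",1); look("scene","e3c")
go([650,20,280],70,0)
```

```text
18.55 q [ 0.481  1.064 -0.117  1.385 -0.898  1.539  0.934] p [657.8 -59.   74. ] r [ 0.818  0.036 -0.023 -0.574] F [ 0.7 -0.7 -0.3] w 76.5
18.6 q [ 0.482  1.064 -0.116  1.384 -0.898  1.54   0.933] p [658.2 -60.7  74.2] r [ 0.818  0.036 -0.023 -0.573] F [-0.4 -2.2  0.8] w 77.0
18.65 q [ 0.481  1.064 -0.117  1.386 -0.899  1.538  0.934] p [658.  -59.1  73.7] r [ 0.818  0.036 -0.023 -0.573] F [-0.2 -0.3 -0.6] w 76.9
18.7 q [ 0.48   1.065 -0.118  1.387 -0.899  1.537  0.934] p [657.6 -57.3  73.6] r [ 0.818  0.036 -0.024 -0.574] F [-0.1  0.  -0.5] w 76.8
rows [-0.008, -5.066, 0.232] [-8.625, 1.889, 2.733]
```

View pics/e3w.png

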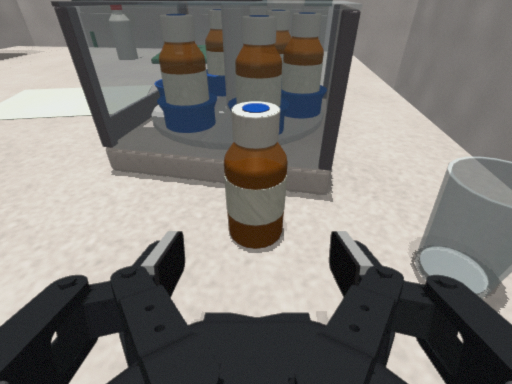

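View pics/e3.png

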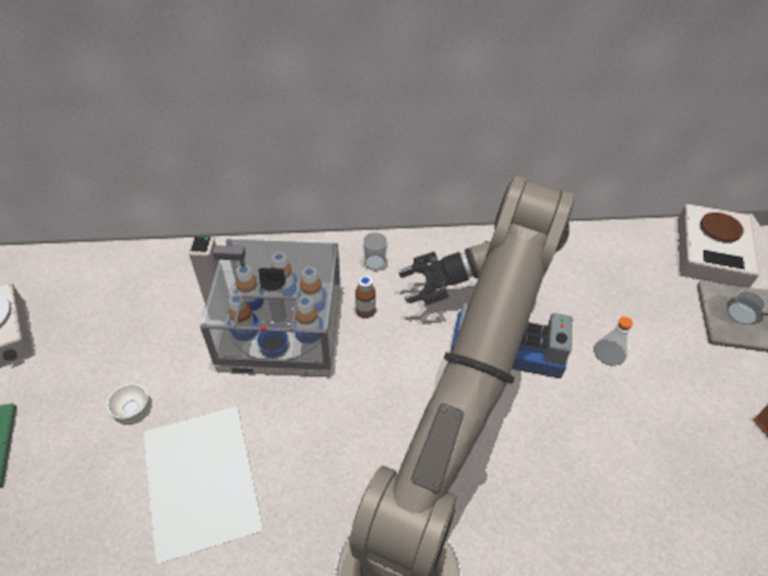

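Run:
```python
from plan import *
s=dict(np.load("cal_e3.npz")); w=dict(np.load("cal_e3w.npz")); c=dict(np.load("cal_e3c.npz"))
print(back(s,(366/1.5-.3,281/1.5-.3),120),back(w,(257,110),120))
L=[json.loads(l) for l in open("log.txt")]; q=np.array(L[-1]["q"])
def step(n,p,r):
    global q
    q,e,d=ik(np.array(p,float),r,q,kp); print(n,q.round(2),round(e,1),round(d,1))
step("up",[650,-60,200],rot(85,40)); step("up2",[650,-20,260],rot(80,0)); step("y0",[650,20,260],down(30));step("y0",[650,20,260],down(83.3));step("cap",[650,20,97],down(83.3))
step("up",[650,20,330],down(83.3)); step("op",[515.2,250,330],down(83.3)); step("in",[515.2,250,147],down(83.3))
```

```text
[648.26928192  22.96084743 120.        ] [651.46013466  19.85155353 120.        ]
up [ 0.29  0.6   0.03  1.61 -0.75  1.23  0.6 ] 0.0 0.0
up2 [-0.24  0.42  0.24  1.6  -0.11  1.14 -0.15] 0.0 0.0
y0 [-0.19  0.41  0.09  1.59 -0.04  1.14  0.43] 0.0 0.0
y0 [-0.06  0.42 -0.09  1.58  0.04  1.15  1.29] 0.0 0.0
cap [-0.06  0.58 -0.09  1.72  0.07  0.84  1.27] 0.0 0.0
up [-0.06  0.37 -0.09  1.49  0.03  1.28  1.3 ] 0.0 0.0
op [-0.36  0.24 -0.24  1.67  0.06  1.24  0.84] 0.0 0.0
in [-0.38  0.42 -0.23  1.87  0.12  0.87  0.79] 0.0 0.0
```

Feasible. Raise first, straight up and back, then reorient.

Run:
```python
from plan import *
to([655,-70,200],rot(90,70))
to([650,-50,280],rot(80,20))
```

```text
18.7 q [ 0.48   1.065 -0.118  1.387 -0.899  1.537  0.934] p [657.6 -57.3  73.6] r [ 0.818  0.036 -0.024 -0.574] F [-0.1  0.  -0.5] w 76.8
rows [-0.083, -2.867, -1.368] [-0.017, 0.576, 0.233]
18.7 q [ 0.48   1.065 -0.118  1.387 -0.899  1.537  0.934] p [657.6 -57.3  73.6] r [ 0.818  0.036 -0.024 -0.574] F [-0.1  0.  -0.5] w 76.8
rows [-0.158, -4.921, -1.569] [-6.232, 1.351, 1.381]
```

drive_tool --pt "0 -0.6 -0.35 0 0 0" --pt "0 -1.5 -0.8 -0.3 0.1 0.1" --pt "-0.05 -2.5 -1.3 -1.0 0.3 0.3" --pt "-0.08 -3.4 -1.4 -1.9 0.5 0.5" --pt "-0.1 -4.2 -1.5 -2.9 0.7 0.7" --pt "-0.13 -4.9 -1.57 -3.9 0.9 0.9" --pt "-0.158 -4.92 -1.57 -4.8 1.1 1.1" --pt "-0.158 -4.921 -1.57 -5.7 1.25 1.3"

```text
clock: 19.5
eef_pos: [649.9, -48.9, 282.3]
tcp_rot: [0.975, -0.078, 0.013, -0.208]
force: [0.1, 0.6, -1.1]
width: 76.9
```

Run:
```python
from plan import *
to([649,-20,290],down(10))
```

```text
19.5 q [ 0.095  0.428  0.124  1.584 -0.505  1.208  0.25 ] p [649.9 -48.9 282.3] r [ 0.975 -0.078  0.013 -0.208] F [ 0.1  0.6 -1.1] w 76.9
rows [-0.138, -0.726, 0.115] [-2.983, -0.453, -2.356]
```

drive_tool --pt "0 0 0 -0.8 -0.1 -0.3" --pt "0 -0.2 0 -1.6 -0.2 -0.7" --pt "-0.05 -0.4 0.05 -2.3 -0.3 -1.2" --pt "-0.1 -0.6 0.1 -2.9 -0.4 -1.9" --pt "-0.138 -0.726 0.115 -2.983 -0.453 -2.356" --pt "-0.138 -0.726 0.115 -2.983 -0.453 -2.356" --pt "-0.138 -0.726 0.115 -2.983 -0.453 -2.356" --pt "-0.138 -0.726 0.115 -2.983 -0.453 -2.356"

```text
clock: 20.3
eef_pos: [648.6, -21.3, 289.6]
tcp_rot: [0.996, 0.086, -0.0, 0.0]
force: [0.3, -1.2, 0.3]
width: 76.8
```

Run:
```python
from plan import *
look("wrist","f1")
to([649.5,20.5,270],down(83.3))
```

```text
20.3 q [-0.174  0.39   0.152  1.561 -0.062  1.196  0.161] p [648.6 -21.3 289.6] r [ 0.996  0.086 -0.     0.   ] F [ 0.3 -1.2  0.3] w 76.8
20.35 q [-0.174  0.39   0.152  1.561 -0.062  1.196  0.161] p [648.7 -21.4 289.7] r [ 0.996  0.086 -0.     0.   ] F [-0.9 -0.4  0.1] w 77.1
rows [0.198, -1.029, 0.492] [-0.003, 0.004, -9.184]
```

View pics/f1.png

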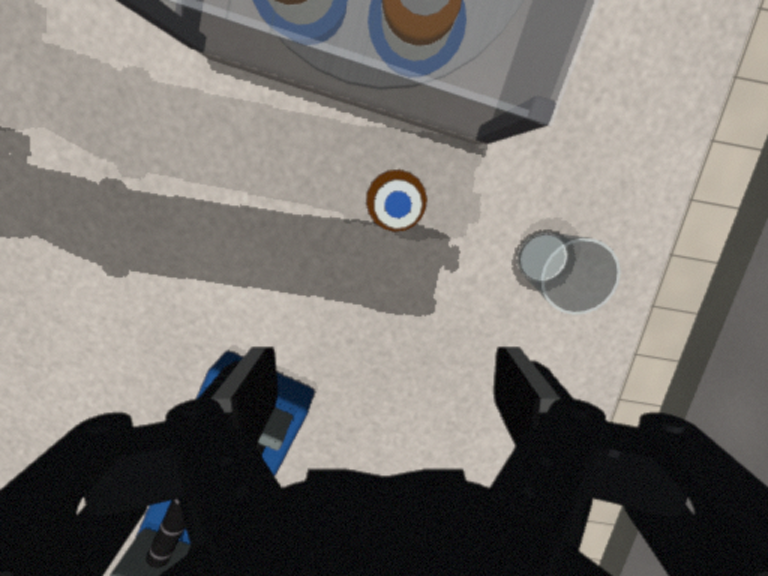

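Run:
```python
from h import *
w=dict(np.load("cal_f1.npz"))
print(back(w,(398/1.5,204.5/1.5),120), back(w,(398/1.5,207/1.5),120), "body",back(w,(397/1.5,200/1.5),80))
```

```text
[650.46493712  25.02338611 120.        ] [650.79300833  23.22402084 120.        ] body [650.63995932  26.02314764  80.        ]
```

drive_tool --pt "0 -0.1 0 0 0 -0.9" --pt "0.1 -0.4 0 0 0 -1.9" --pt "0.18 -0.7 0.1 0 0 -2.9" --pt "0.23 -1.0 0.2 0 0 -3.9" --pt "0.23 -1.1 0.3 0 0 -4.9" --pt "0.23 -1.11 0.4 0 0 -5.9" --pt "0.23 -1.11 0.5 0 0 -6.9" --pt "0.23 -1.11 0.5 0 0 -7.9" --jaw 75

```text
clock: 21.15
eef_pos: [649.9, 22.6, 268.8]
tcp_rot: [0.803, 0.596, -0.001, -0.001]
force: [-0.2, 0.4, -0.1]
width: 64.4
```

Run:
```python
from plan import *
to([650.3,24,190],down(83.3))
```

```text
21.15 q [-0.075  0.41  -0.076  1.57   0.033  1.165  1.12 ] p [649.9  22.6 268.8] r [ 0.803  0.596 -0.001 -0.001] F [-0.2  0.4 -0.1] w 64.4
rows [0.039, 0.004, 1.969] [-0.015, 0.006, -1.262]
```

drive_tool --pt "0.02 0 0.3 0 0 -0.7" --pt "0.04 0 0.8 0 0 -1.262" --pt "0.04 0.004 1.3 0 0 -1.262" --pt "0.04 0.004 1.8 0 0 -1.262" --pt "0.04 0.004 1.969 0 0 -1.262" --pt "0.04 0.004 1.969 0 0 -1.262" --pt "0.04 0.004 1.969 0 0 -1.262" --pt "0.04 0.004 1.969 0 0 -1.262" --jaw 70

```text
clock: 21.95
eef_pos: [651.1, 24.0, 191.3]
tcp_rot: [0.747, 0.664, -0.0, 0.0]
force: [0.6, 0.1, 0.0]
width: 59.9
```

Run:
```python
from plan import *
look("wrist","f2")
to([650.3,24,97.5],down(83.3))
```

```text
21.95 q [-0.052  0.479 -0.111  1.648  0.06   1.018  1.271] p [651.1  24.  191.3] r [ 0.747  0.664 -0.     0.   ] F [0.6 0.1 0. ] w 59.9
22.0 q [-0.052  0.479 -0.111  1.648  0.06   1.018  1.271] p [651.   24.  191.2] r [ 0.747  0.665 -0.    -0.   ] F [-0.2  1.  -1.1] w 59.5
rows [-0.002, -0.017, 2.343] [-0.002, 0.001, -0.001]
```

View pics/f2.png

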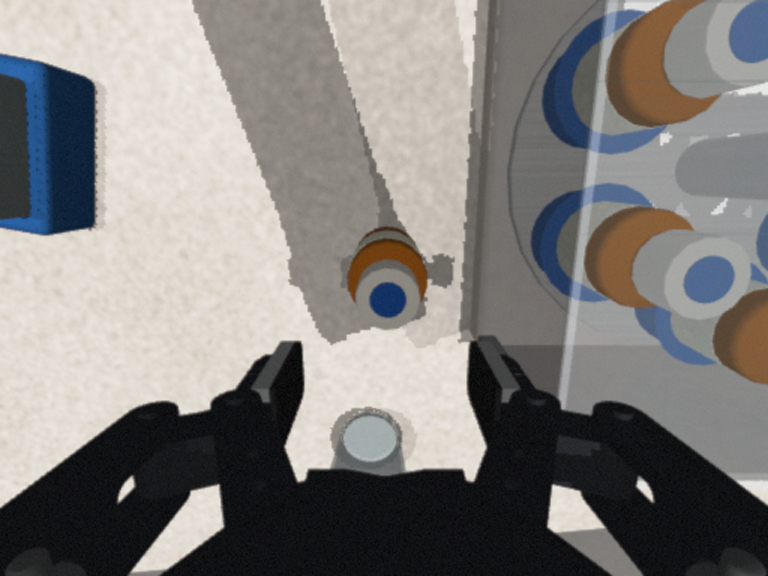

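Run:
```python
from h import *
w=dict(np.load("cal_f2.npz"))
print(back(w,(388/1.5,299.5/1.5),120))
```

```text
[649.92817824  25.85720368 120.        ]
```

drive_tool --pt "0.02 -0.01 0.3 0 0 0" --pt "0.022 -0.017 0.8 0 0 0" --pt "0.022 -0.017 1.3 0 0 0" --pt "0.022 -0.017 1.8 0 0 0" --pt "0.022 -0.017 2.15 0 0 0" --pt "0.022 -0.017 2.3 0 0 0" --pt "0.022 -0.017 2.33 0 0 0" --pt "0.022 -0.017 2.33 0 0 0"

```text
clock: 22.8
eef_pos: [650.9, 25.1, 98.5]
tcp_rot: [0.747, 0.664, 0.0, 0.0]
force: [-1.0, 0.0, -0.1]
width: 59.7
```

drive_tool --pt "0 0 0 0 0 0" --pt "0 0 0 0 0 0" --pt "0 0 0 0 0 0" --pt "0 0 0 0 0 0" --pt "0 0 0 0 0 0" --pt "0 0 0 0 0 0" --pt "0 0 0 0 0 0" --pt "0 0 0 0 0 0" --jaw 0

```text
clock: 23.6
eef_pos: [652.1, 25.1, 99.9]
tcp_rot: [0.747, 0.664, 0.001, 0.001]
force: [0.9, 0.2, 6.2]
width: 33.8
```

Run:
```python
from plan import *
look("wrist","f3"); look("side","f3s")
to([650.3,25,330],down(83.3))
```

```text
23.6 q [-0.057  0.58  -0.107  1.715  0.078  0.847  1.255] p [652.1  25.1  99.9] r [0.747 0.664 0.001 0.001] F [0.9 0.2 6.2] w 33.8
23.65 q [-0.057  0.58  -0.107  1.715  0.079  0.847  1.255] p [652.1  25.1 100. ] r [0.747 0.664 0.001 0.001] F [1.5 0.8 6. ] w 34.3
23.7 q [-0.057  0.58  -0.107  1.715  0.078  0.847  1.255] p [652.1  25.1  99.9] r [0.747 0.664 0.001 0.001] F [0.7 0.5 6.3] w 33.9
rows [-0.005, -0.024, -5.751] [0.024, -0.004, -0.002]
```

View pics/f3.png

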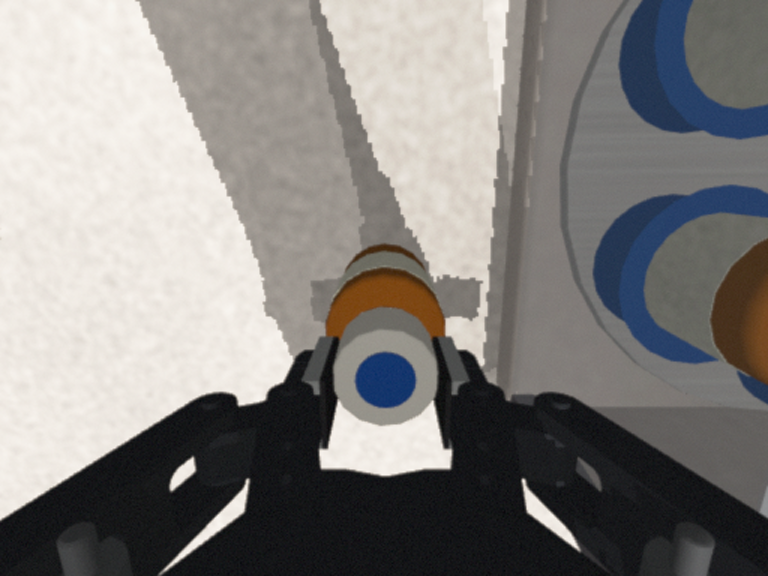

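View pics/f3s.png

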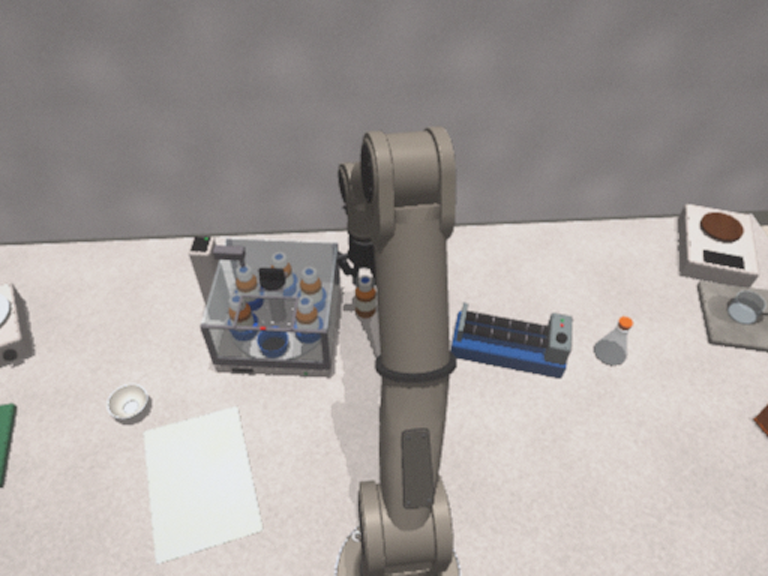

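Run:
```python
from plan import *
w=dict(np.load("cal_f3.npz"))
print(back(w,(386/1.5,380/1.5),120))
from collections import OrderedDict
r=models.find_in("wrist","bottle_centre"); print(ctrl.sense()["eef_pos"])
```

```text
[650.44940315  25.83236931 120.        ]
[652.06531806  25.1449806   99.93388253]
```

drive_tool --pt "0 0 -0.2 0 0 0" --pt "0 0 -0.7 0 0 0" --pt "0 0 -1.5 0 0 0" --pt "0 0 -2.4 0 0 0" --pt "0 0 -3.3 0 0 0" --pt "0 0 -4.2 0 0 0" --pt "0 0 -5.2 0 0 0" --pt "0 0 -6.0 0 0 0"

```text
clock: 24.55
eef_pos: [650.8, 25.1, 342.3]
tcp_rot: [0.747, 0.664, 0.002, 0.001]
force: [1.2, -0.3, -3.3]
width: 34.0
```

Run:
```python
from plan import *
to([516.8,250.1,340],down(83.4))
```

```text
24.55 q [-0.056  0.365 -0.108  1.471  0.04   1.304  1.286] p [650.8  25.1 342.3] r [0.747 0.664 0.002 0.001] F [ 1.2 -0.3 -3.3] w 34.0
rows [5.195, -3.986, 0.045] [0.028, -0.006, -0.015]
```

drive_tool --pt "0.4 -0.3 0 0 0 0" --pt "1.1 -0.85 0 0 0 0" --pt "1.9 -1.5 0 0 0 0" --pt "2.8 -2.2 0 0 0 0" --pt "3.7 -2.9 0.02 0.02 0 0" --pt "4.5 -3.5 0.04 0.028 0 0" --pt "5.0 -3.85 0.045 0.028 0 -0.015" --pt "5.195 -3.986 0.045 0.028 0 -0.015"

```text
clock: 25.35
eef_pos: [514.2, 253.0, 339.9]
tcp_rot: [0.745, 0.667, -0.0, -0.001]
force: [-1.0, 0.9, -3.1]
width: 33.7
```

drive_tool --pt "0 0 0 0 0 0" --pt "0 0 0 0 0 0" --pt "0 0 0 0 0 0" --pt "0 0 0 0 0 0" --pt "0 0 0 0 0 0" --pt "0 0 0 0 0 0" --pt "0 0 0 0 0 0" --pt "0 0 0 0 0 0"

```text
clock: 26.15
eef_pos: [514.3, 253.0, 339.9]
tcp_rot: [0.745, 0.667, -0.0, -0.001]
force: [0.4, -0.2, -3.0]
width: 34.0
```

Run:
```python
from plan import *
look("wrist","g1"); look("side","g1s"); look("scene","g1c")
to([516.8,250.1,260],down(83.4))
```

```text
26.15 q [-0.364  0.239 -0.245  1.65   0.058  1.26   0.841] p [514.3 253.  339.9] r [ 0.745  0.667 -0.    -0.001] F [ 0.4 -0.2 -3. ] w 34.0
26.2 q [-0.364  0.239 -0.245  1.65   0.058  1.26   0.841] p [514.2 253.  339.9] r [ 0.745  0.667 -0.    -0.001] F [ 0.4  0.3 -2.9] w 34.1
26.25 q [-0.364  0.239 -0.245  1.65   0.058  1.26   0.841] p [514.2 253.1 339.9] r [ 0.745  0.667 -0.    -0.001] F [ 0.6  0.3 -2.3] w 33.6
26.3 q [-0.364  0.239 -0.245  1.65   0.058  1.26   0.841] p [514.2 253.1 339.9] r [ 0.745  0.667 -0.    -0.001] F [ 0.1  0.1 -2.4] w 34.0
rows [-0.069, 0.076, 1.998] [-0.011, -0.008, 0.039]
```

View pics/g1.png

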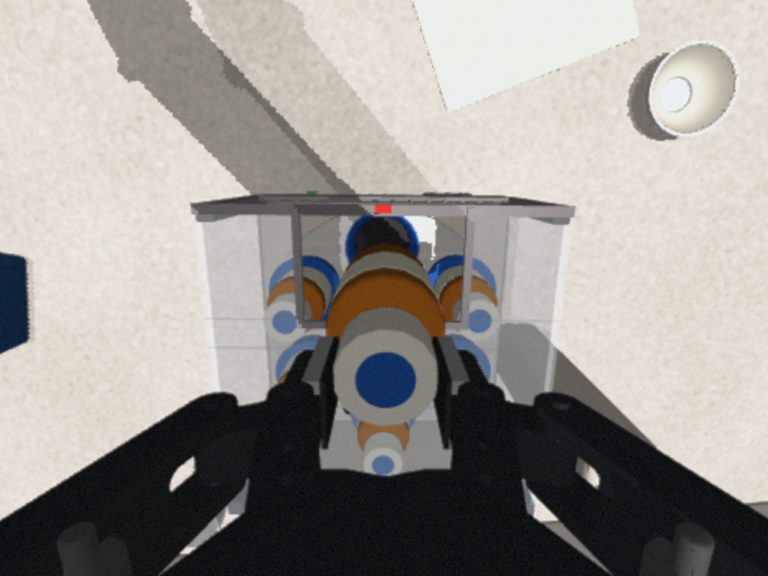

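View pics/g1s.png

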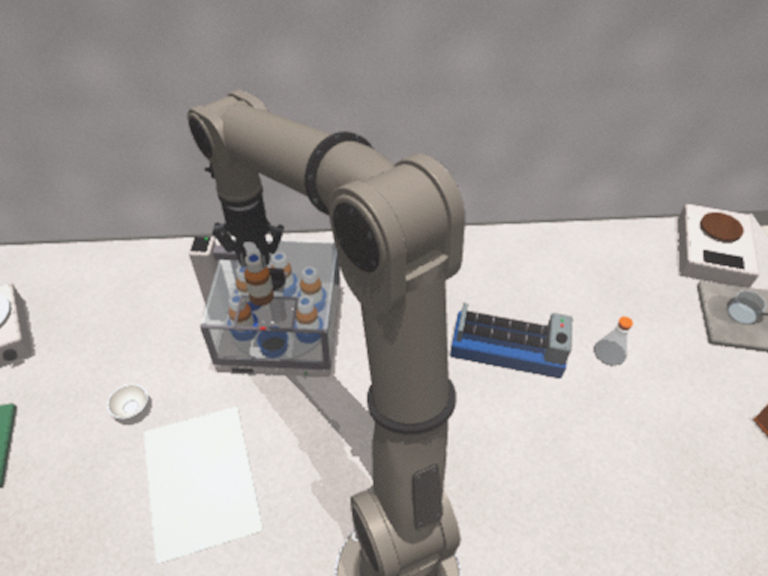

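View pics/g1c.png

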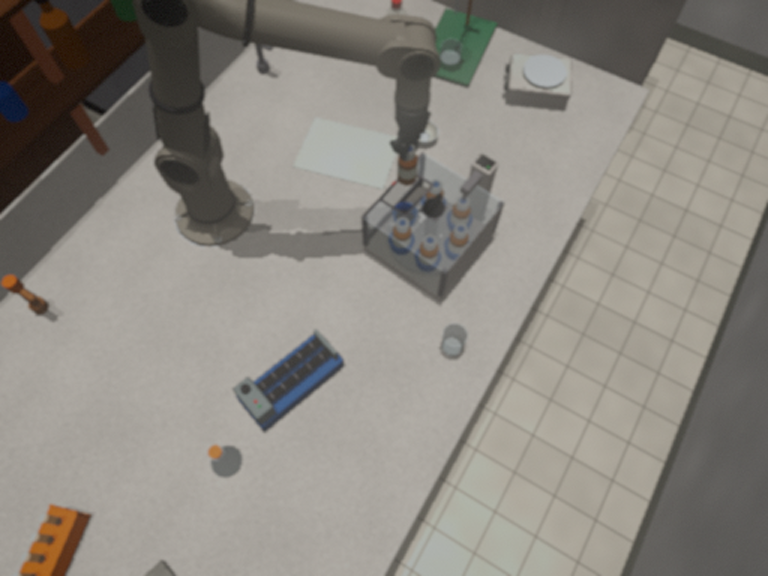

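drive_tool --pt "-0.03 0.03 0.1 0 0 0.02" --pt "-0.06 0.07 0.3 0 0 0.035" --pt "-0.06 0.076 0.55 0 0 0.035" --pt "-0.06 0.076 0.8 0 0 0.035" --pt "-0.06 0.076 1.05 0 0 0.035" --pt "-0.06 0.076 1.2 0 0 0.035" --pt "-0.06 0.076 1.25 0 0 0.035" --pt "-0.06 0.076 1.25 0 0 0.035"

```text
clock: 27.1
eef_pos: [516.8, 250.4, 289.6]
tcp_rot: [0.746, 0.665, -0.0, -0.001]
force: [0.6, -0.4, -2.9]
width: 34.0
```

Run:
```python
from plan import *
look("wrist","g2"); look("side","g2s",1); look("scene","g2c",1)
for n,(a,b,c_,d) in dict(g2s=(120,240,120,260),g2c=(80,220,220,350)).items():
    im=cv2.imread(f"pics/{n}.png")[a:b,c_:d]; cv2.imwrite(f"pics/{n}z.png",cv2.resize(im,None,fx=4,fy=4,interpolation=cv2.INTER_CUBIC))
to([516.8,250.1,170],down(83.4))
```

```text
27.1 q [-0.361  0.275 -0.242  1.718  0.069  1.158  0.833] p [516.8 250.4 289.6] r [ 0.746  0.665 -0.    -0.001] F [ 0.6 -0.4 -2.9] w 34.0
27.15 q [-0.361  0.275 -0.243  1.717  0.069  1.158  0.833] p [517.  250.5 290. ] r [ 0.746  0.665  0.    -0.001] F [ 0.  -0.1 -1.8] w 34.3
27.2 q [-0.361  0.274 -0.243  1.717  0.069  1.158  0.833] p [517.1 250.6 290.3] r [ 0.746  0.665  0.    -0.001] F [-0.4 -0.4 -2.4] w 34.1
27.25 q [-0.361  0.274 -0.243  1.717  0.069  1.158  0.833] p [517.2 250.6 290.4] r [ 0.746  0.665  0.    -0.001] F [-0.4  0.1 -2.3] w 34.1
rows [-0.019, -0.005, 3.01] [-0.006, -0.012, 0.003]
```

View pics/g2.png

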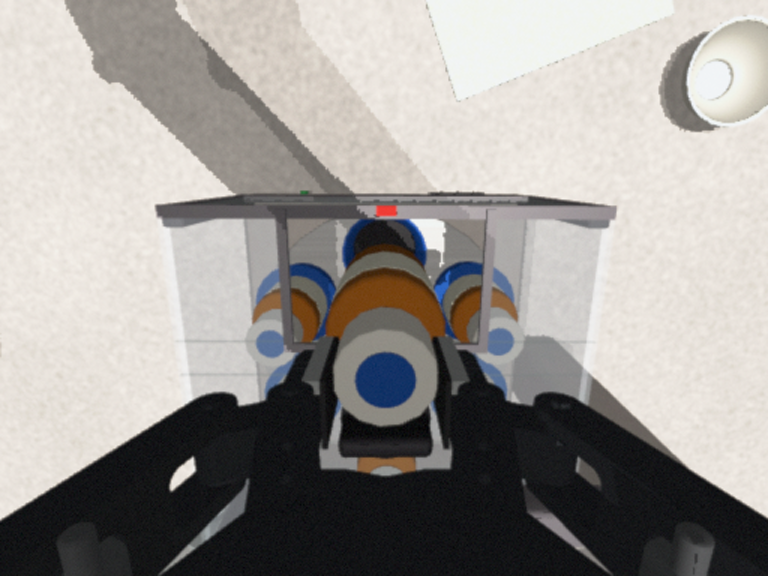

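View pics/g2sz.png

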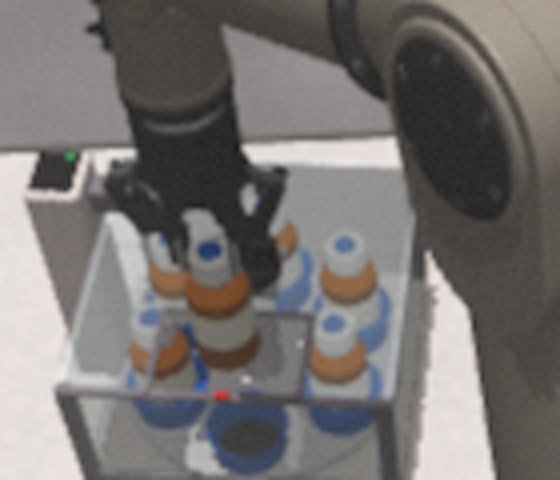

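View pics/g2cz.png

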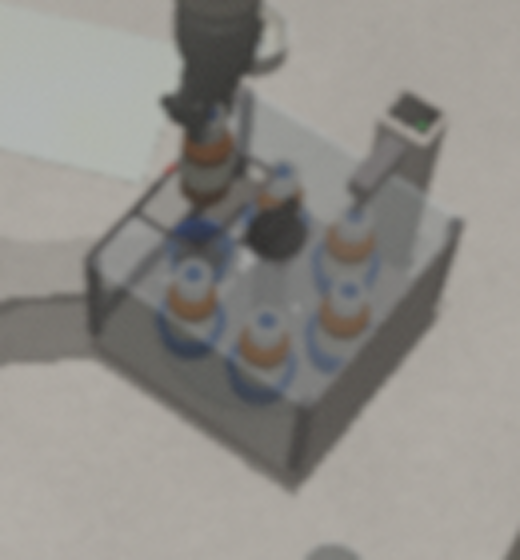

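Run:
```python
from h import *
s=dict(np.load("cal_g2s.npz")); w=dict(np.load("cal_g2.npz"))
z=290.2-99.9+120
print(back(s,(209/4+120-.4,249/4+120-.4),z), back(w,(386/1.5,380/1.5),z))
# socket mouth in side (248,437) bottom region; bottle bottom ellipse
print("mouth side",back(s,(248/4+120-.4,428/4+120-.4),82))
# bottle silhouette bottom predicted
for c in ["g2s"]:
    cal=dict(np.load(f"cal_{c}.npz")); th=np.linspace(0,2*np.pi,100)
    P=np.c_[515.2+26*np.cos(th),250.3+26*np.sin(th),np.full(100,z-120)]; uv=proj(cal,P); print("pred bottom: left,right,low",((uv.min(0)-[120,120])*4).round(),((uv.max(0)-[120,120])*4).round())
    P=np.c_[515.2+18*np.cos(th),250.3+18*np.sin(th),np.full(100,z)]; uv=proj(cal,P); print("pred cap top",((uv.min(0)-[120,120])*4).round(),((uv.max(0)-[120,120])*4).round())
    P=np.c_[515.2+34*np.cos(th),250.3+34*np.sin(th),np.full(100,82)]; uv=proj(cal,P); print("pred mouth",((uv.min(0)-[120,120])*4).round(),((uv.max(0)-[120,120])*4).round())
```

```text
[517.47191134 250.85668898 310.3       ] [514.95892681 251.13305922 310.3       ]
mouth side [511.76987427 248.08608114  82.        ]
pred bottom: left,right,low [196. 322.] [260. 371.]
pred cap top [184. 232.] [232. 267.]
pred mouth [205. 392.] [283. 455.]
```

drive_tool --pt "-0.01 0 0.2 0 0 0" --pt "-0.015 0 0.5 0 0 0" --pt "-0.015 0 0.85 0 0 0" --pt "-0.015 0 1.2 0 0 0" --pt "-0.015 0 1.55 0 0 0" --pt "-0.015 0 1.9 0 0 0" --pt "-0.015 0 2.15 0 0 0" --pt "-0.015 0 2.25 0 0 0"

```text
clock: 28.05
eef_pos: [516.5, 249.8, 198.8]
tcp_rot: [0.746, 0.665, -0.001, -0.001]
force: [0.8, 1.0, -2.5]
width: 33.7
```

Run:
```python
from plan import *
look("wrist","g3"); look("side","g3s",1)
im=cv2.imread(f"pics/g3s.png")[120:240,120:260]; cv2.imwrite(f"pics/g3sz.png",cv2.resize(im,None,fx=4,fy=4,interpolation=cv2.INTER_CUBIC))
to([516.8,250.1,160],down(83.4))
```

```text
28.05 q [-0.368  0.358 -0.239  1.822  0.098  0.974  0.809] p [516.5 249.8 198.8] r [ 0.746  0.665 -0.001 -0.001] F [ 0.8  1.  -2.5] w 33.7
28.1 q [-0.368  0.358 -0.239  1.822  0.098  0.974  0.809] p [516.5 249.9 198.9] r [ 0.746  0.665 -0.001 -0.001] F [-0.1  0.3 -3.4] w 34.0
28.15 q [-0.368  0.358 -0.239  1.821  0.098  0.975  0.809] p [516.8 250.1 199.8] r [ 0.746  0.665 -0.    -0.001] F [-0.2  0.3 -2.7] w 34.3
rows [-0.0, 0.001, 0.994] [-0.012, -0.008, 0.003]
```

View pics/g3.png

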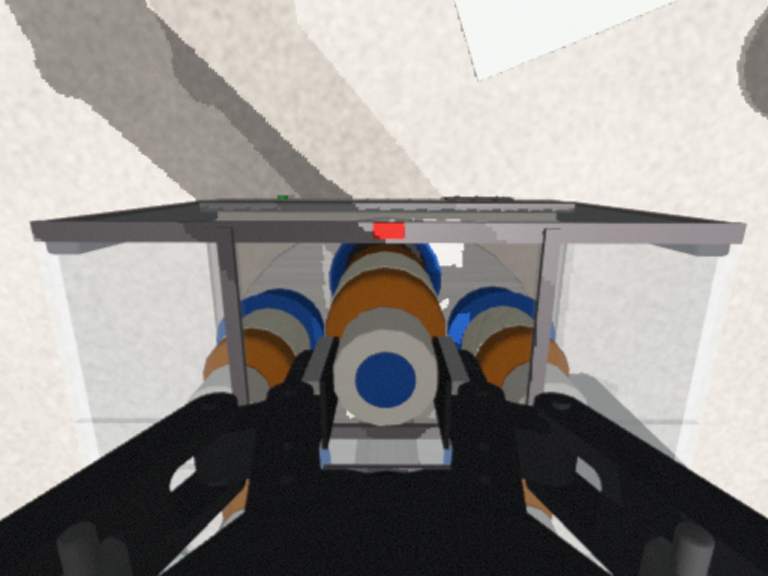

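View pics/g3sz.png

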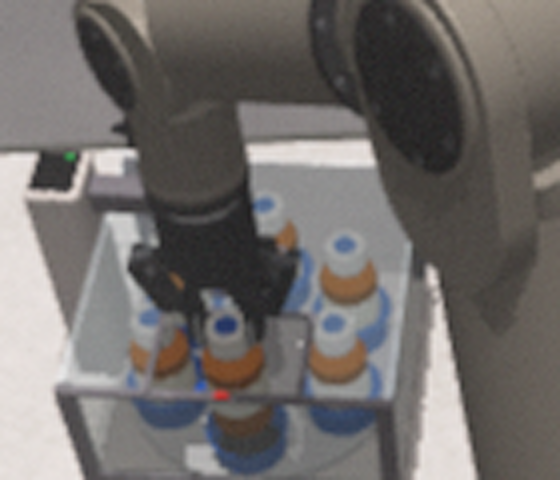

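drive_tool --pt "0 0 0.12 0 0 0" --pt "0 0 0.28 0 0 0" --pt "0 0 0.44 0 0 0" --pt "0 0 0.6 0 0 0" --pt "0 0 0.76 0 0 0" --pt "0 0 0.9 0 0 0" --pt "0 0 1.0 0 0 0" --pt "0 0 1.05 0 0 0"

```text
clock: 28.95
eef_pos: [516.6, 250.0, 157.2]
tcp_rot: [0.746, 0.665, -0.0, -0.001]
force: [0.7, -0.1, -2.6]
width: 33.9
```

No contact so far; last 8 mm slowly.

drive_tool --pt "0 0 0.03 0 0 0" --pt "0 0 0.06 0 0 0" --pt "0 0 0.09 0 0 0" --pt "0 0 0.12 0 0 0" --pt "0 0 0.145 0 0 0" --pt "0 0 0.165 0 0 0" --pt "0 0 0.18 0 0 0" --pt "0 0 0.18 0 0 0"

```text
clock: 29.75
eef_pos: [516.6, 250.1, 150.1]
tcp_rot: [0.746, 0.665, -0.0, -0.001]
force: [0.3, -0.1, -2.9]
width: 34.0
```

drive_tool --pt "0 0 0.015 0 0 0" --pt "0 0 0.03 0 0 0" --pt "0 0 0.045 0 0 0" --pt "0 0 0.06 0 0 0" --pt "0 0 0.07 0 0 0" --pt "0 0 0.07 0 0 0" --pt "0 0 0.07 0 0 0" --pt "0 0 0.07 0 0 0"

```text
clock: 30.55
eef_pos: [517.6, 250.6, 150.0]
tcp_rot: [0.747, 0.665, 0.001, -0.001]
force: [-4.3, -2.4, 16.9]
width: 34.4
```

drive_tool --pt "0 0 0 0 0 0" --pt "0 0 0 0 0 0" --pt "0 0 0 0 0 0" --pt "0 0 0 0 0 0" --pt "0 0 0 0 0 0" --pt "0 0 0 0 0 0" --pt "0 0 0 0 0 0" --pt "0 0 0 0 0 0" --jaw 62

```text
clock: 31.35
eef_pos: [517.5, 250.6, 150.0]
tcp_rot: [0.747, 0.665, 0.001, -0.001]
force: [-0.3, -0.1, -0.5]
width: 53.2
```

drive_tool --pt "0 0 -0.1 0 0 0" --pt "0 0 -0.3 0 0 0" --pt "0 0 -0.6 0 0 0" --pt "0 0 -1.0 0 0 0" --pt "0 0 -1.6 0 0 0" --pt "0 0 -2.3 0 0 0" --pt "0 0 -3.1 0 0 0" --pt "0 0 -3.9 0 0 0"

```text
clock: 32.15
eef_pos: [517.3, 250.3, 308.5]
tcp_rot: [0.747, 0.665, 0.001, -0.001]
force: [0.8, 0.1, 0.7]
width: 53.1
```

Run:
```python
from plan import *
look("wrist","h1"); look("side","h1s",1)
im=cv2.imread(f"pics/h1s.png")[130:250,120:260]; cv2.imwrite(f"pics/h1sz.png",cv2.resize(im,None,fx=4,fy=4,interpolation=cv2.INTER_CUBIC))
to([605,200,340],down(0))
```

```text
32.15 q [-0.36   0.26  -0.243  1.694  0.065  1.193  0.837] p [517.3 250.3 308.5] r [ 0.747  0.665  0.001 -0.001] F [0.8 0.1 0.7] w 53.1
32.2 q [-0.36   0.256 -0.243  1.686  0.065  1.196  0.837] p [519.6 251.7 314.5] r [0.747 0.665 0.006 0.   ] F [1.9 1.5 3.9] w 52.8
32.25 q [-0.36   0.257 -0.243  1.689  0.065  1.192  0.837] p [519.6 251.8 312.3] r [0.747 0.665 0.006 0.   ] F [-0.3  0.4  0.1] w 52.6
rows [-1.035, 2.276, -0.681] [0.007, -0.091, 10.424]
```

View pics/h1.png

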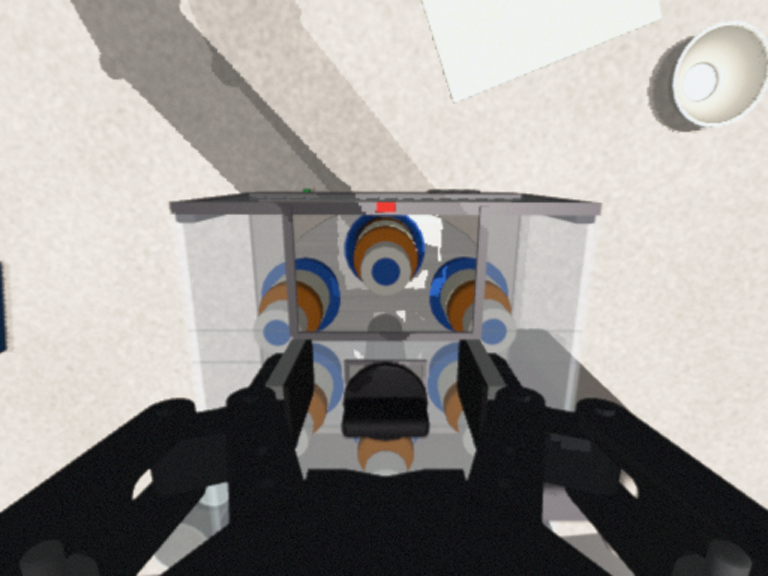

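View pics/h1sz.png

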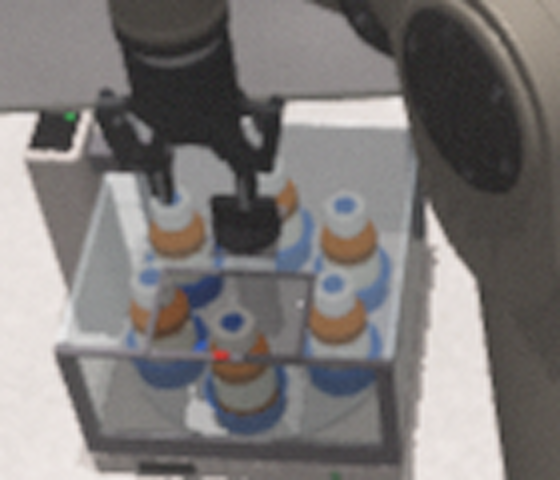

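drive_tool --pt "0 0 -0.3 0 0 0" --pt "0 0 -0.6 0 0 0" --pt "0 0.2 -0.8 0 0 0" --pt "0 0.2 -0.8 0 0 0" --pt "0 0.2 -0.8 0 0 0" --pt "0 0.2 -0.8 0 0 0" --pt "0 0.2 -0.8 0 0 0" --pt "0 0.2 -0.8 0 0 0"

```text
clock: 33.05
eef_pos: [527.0, 250.6, 343.9]
tcp_rot: [0.747, 0.665, 0.005, 0.0]
force: [0.2, -0.1, -0.7]
width: 52.8
```

Run:
```python
from plan import *
s,w,im=look("wrist","h2")
np.set_printoptions(suppress=True)
print(proj(w,[[515.2,250.3,170],[515.2,250.3,82]])*1.5)
```

```text
33.05 q [-0.356  0.248 -0.239  1.629  0.06   1.26   0.85 ] p [527.  250.6 343.9] r [0.747 0.665 0.005 0.   ] F [ 0.2 -0.1 -0.7] w 52.8
[[381.10544196 246.50518815]
 [381.30641326 230.77965324]]
```

View pics/h2.png

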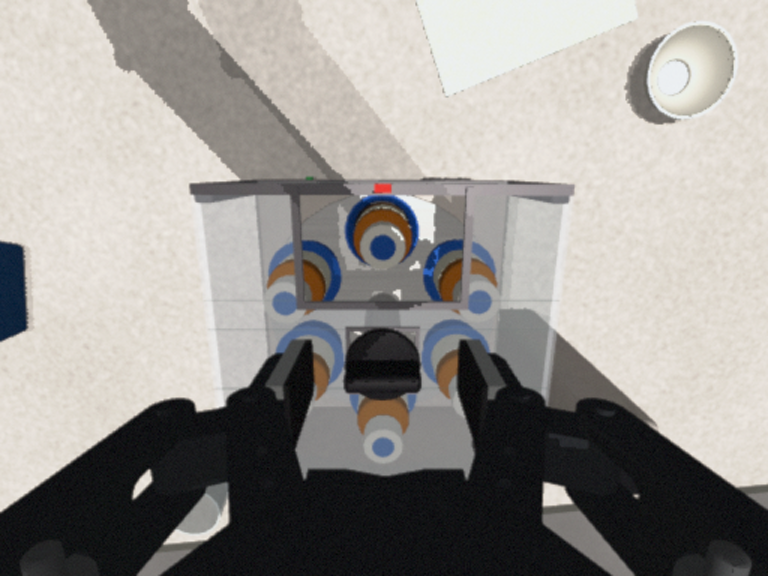

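```bash
python3 -c "
from workcell import hand_in,ctrl
print(hand_in()); print(ctrl.sense()['clock'])"
```

```text
the job is handed in; nothing more can be done
None
the job is handed in; nothing more can be done
```

The bottle is standing in the empty socket under the loading opening. I handed the job in at about 33 s of the 72 s allowed; `hand_in()` gives no verdict.

**What I did:**
- **Carousel:** I turned it about 89° clockwise by the hub handle. In the picture afterwards, the socket mouth stood about 1 mm from the centre of the opening.
- **First grip:** I took the bottle off the mixer, stood it upright on the bench and let go. The pictures showed it standing free, with no force on the gripper.
- **Second grip:** I took it again by the cap and lowered it through the opening. It touched down at a tool height of 150.0 mm, where I had predicted 149.9 mm for fully seated. The contact force was about 17 N.
- **Release:** I opened the fingers and raised the arm clear.

**Last checks:**
- **Bottle position:** the final wrist picture shows the cap at pixel (382.5, 247). A bottle fully seated on the socket axis should appear at (381, 246.5), so it is about 1 mm off.
- **Tilt and speed:** I did not measure the bottle's final tilt or speed directly. In the pictures it looks upright.
- **Beaker, flask and dish:** I kept clear of all three and saw no sign of contact, but I did not measure their final positions.
- **Disagreements:** none of the final checks failed. Earlier cap positions read from different cameras disagreed by up to about 5 mm on the bench and up to 3 mm over the opening. The grip and the fit still came out right.

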